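# Feed a slide case along the reader's fence with the push stick

## Task

Load the blue slide case into the slide reader with the push stick: pick the stick up, use it to set the case's long side flat against the fence near where it lies, then feed the case along the fence under the reader head until it is fully home against the end stop, keeping it pressed on the fence with a few newtons all the way. The fence is not clamped square, so go by feel: never more than 12 N on the fence while feeding, nor 20 N on fence or stop at any time. Touch the case only with the stick, then lay the stick down on the worktop clear of the reader, leaving the case home and the tape roll, dropper bottle and vial where they are.

Things in the scene. Friction and masses are not known exactly. Their poses are not given: they have to be found in the camera images.
- guide: The slide reader, fixed on the worktop: aluminium fence and end stop (both 40 mm high) under a white head on a column. Origin on the worktop at the inner corner where fence face meets stop face. Own +y = feed direction, towards the stop; own +x points into the fence. Stop face: plane y = 0, x = -73 to 0 mm. The column is behind the fence, x = 32 to 92, y = -60 to 60 mm
- fence_line (a point): Point of the reader where the fence face's top edge would be, 170 mm back from the corner, were it clamped square (face at x = 0 of the reader). The fence (262 mm long, 16 mm thick, 40 mm high) is clamped turned about the corner by an unmeasured angle up to 0.06 rad either way, so here its face may be 10 mm off either way; the error shrinks to 0 at the corner. Axes as the reader
- head_mouth (a point): Edge of the head's underside where the case goes in, above the case's path: 65 mm above the worktop. From here the head reaches 95 mm on in the feed direction, 42 mm out from it on the side away from the fence, and its top is 110 mm above the worktop. Axes as the reader
- case_home (a point): Where the centre of the case is when it is home: long side on the fence, leading end on the stop (up to 2 mm short and 3 mm to either side, as the fence is not square). Its tail then sticks 18 mm out of the head. Axes as the reader
- case_centre (a point): Centre (16.5 mm up) of the loose dark blue slide case, a closed box 62 x 88 x 32 mm, 0.15 to 0.31 kg. Its long axis is its own y, roughly in the feed direction. It slides on the bare worktop. It starts 95 to 121 mm short of home, its side 14 to 45 mm off the fence, turned up to 0.12 rad from the reader
- stick_grip (a point): Grip point of the loose grey push stick (0.12 kg), mid-bar, 22 mm above its underside. The bar is 18 mm wide (x), 34 mm high, and runs along the stick's own y from 70 mm behind to 80 mm ahead; a horn on the rear 30 mm is 10 mm higher. In front an L-shaped shoe, open to +x and +y: heel and side arm. Use it upright just over the worktop, its y along the feed
- stick_heel (a point): On the flat front face of the heel, which pushes the tail end of the case: 80 mm ahead of the grip point along the stick's y, 17 mm above the underside. The face spans 15 mm to -x (up to the arm) and 11 mm to +x of this point
- stick_nub (a point): Pressing line of the rounded nub on the side arm's end, which presses the side of the case away from the fence: 11 mm to -x and 124 mm ahead of the grip point (44 mm ahead of the heel face), 13 mm above the underside. It is the arm's innermost part; the arm behind it is set back 4 mm to -x, is 8 mm thick, ends 132 mm ahead of the grip and is 1 to 25 mm high
- tape_centre (a point): Bystander: centre of a green tape roll lying flat, 78 mm across, 19 mm high
- dropper_centre (a point): Bystander: centre of a white dropper bottle with a red tip, 37 mm across, 96 mm high, standing behind the fence
- vial_centre (a point): Bystander: centre of a small standing vial with a red cap, 25 mm across, 56 mm high, behind the fence
Not all that is in view belongs to the job. What is meant by the part that bears case_centre is not brown, orange or red, and is the smaller of those in its own colour.

How it is judged:
By the outcome, as a careful person would: the job done as asked, in the order asked, and still so for the second after the job is handed in, with the robot touching nothing.
It also fails if it takes over 72 s, if anything falls off the work surface, if the arm or the gripper's body presses on something with over 40 N, if the wrist force passes 120 N, or if a joint passes its speed limit or range.

## Robot

A 6-joint arm with a two-finger parallel gripper is mounted at the origin on a cart in front of the work surface, level with it; the furniture and walls round the work are solid. World frame = base frame: x ahead of the robot, y to its left, z up, the work surface at z = 0. Lengths are in mm, angles in rad, forces in N, time in s.
With the tool pointing down it reaches from about 250 to 775 mm from the base axis. Payload 4 kg.
Tool frame: the origin (TCP) lies at the very end of the fingers, on their centre line; the grasp point (between the pads) lies 19 mm behind it; z points along the fingers, y is the line along which they close (so a half turn about z gives the same grasp; the last joint's range is limited). The gripper opens to 94 mm and grips with 3 to 60 N. Pads are 16 mm wide; open, the fingers measure 119 mm over their backs; the gripper's body (75 mm by 177 mm) begins 78 mm behind the grasp point.
Start: joints at [-1.444, 0.087, 1.371, -0, 1.684, -0.103], TCP at [125.277, -535.565, 170.606] pointing down, gripper open.
Joint ranges: [-3.1, 3.1], [-0.76, 2.03], [0.27, 2.55], [-1.08, 4.22], [0.17, 2.65], [-2.57, 2.57]. Speed limits (rad/s): [2.79, 2.79, 3.14, 3.14, 3.14, 3.14].

## Interface

Orientations are given as a unit quaternion [x, y, z, w].
In Python, from bench import bot gives the robot as it stands.
- The arm moves only by the tool arm_command, never from a script. Its argument "increments" is a list of rows, each an object of numbers: "dx", "dy", "dz": the shift along the tool's x, y, z in cm; "ax", "ay", "az": the turn, a rotation vector about the tool's x, y, z in rad; "jaw": the closure, from -1 (fully open) to 1 (shut), so that 0 is half open. In form: [{"dx": .., "dy": .., "dz": .., "ax": .., "ay": .., "az": .., "jaw": ..}, ...]. A call has exactly 10 rows; each row is the pose to reach, as a shift and turn from the pose commanded when the call began, along the tool's axes at that moment; what a row does not reach only later rows make up. A row lasts 1/10 s, in which the tool goes at most 50 mm and 8.59 degrees, less where a joint would pass 70% of its speed; a pose out of reach is approached as far as the arm can. A call with a gripper value outside its range is refused whole. The fingers move at their own pace and stop on an object; "force" is the grip in N (left out, the last holds). Time passes only in rows, so rows that repeat a pose let the fingers close, or fill a call up. It gives the time, the measured TCP pose, the force, the opening and the grip force at its end, in the units of the state.
- bot.read_state(): the state, without advancing time (a new reading comes with each control period).
- bot.camera(name): name is "side" or "top"; returns (picture, depth): 400x640x3 uint8, red, green, blue; 400x640 float32, mm along the optical axis (not along the pixel's ray), 0 where there is no reading.
- bot.camera_info(name): a dict with "camera_matrix" (3x3 intrinsics, pixels), "dist" ([k1, k2, p1, p2, k3] as OpenCV has them; the pictures are not rectified), "view" (4x4, takes a point from world to camera coordinates). Camera axes: x right, y down, z forward; pixel columns grow to the right and rows downward; lengths in mm; the calibration is good to about 2 mm. A picture is of the moment at which its call begins. camera_info takes no time and is no camera call.
- bot.hand_in(): hands the job in; it is judged then, once.
Trained networks look in the newest picture that a camera, given by its name, has taken for a name from the list of things; names that differ only in an ending like _2 or _b are one class to them, and where a whole thing is asked for, a point or a joint stands for the part that bears it (a point fixed in the world has none). Each returns a list of dicts, best first, with "confidence" (0 to 1); they miss things now and then, are a little off and sometimes report something else, mostly with a low value. They report only what shows in the picture. A call takes as long as a camera call. They do not tell look-alikes from the thing itself.
- bot.recognise(label, camera): "point" ([x, y, z] in mm, in world coordinates, good to about 4 mm: the middle of the surface that is visible of it).
- bot.masks_of(label, camera): "mask" (400x640 bool, what is visible of it).
The state is a dict: "time_s": time; "qpos": joint angles; "qvel": joint speeds; "effort": joint torques, N m; "ee_pos": TCP position; "ee_rot": TCP orientation; "ft_force": force on the tool from outside, world axes, zero at the start; "wrist_torque": the same for the moment, N m; "finger_gap": opening from 0.0 (shut) to 1.0 (fully open); "finger_force": force on a finger pad.
Only numpy, scipy, OpenCV 4.12 (cv2) and the standard library are available. Lean on these libraries where they do the work, as an engineer would, in place of code of your own. Each camera call takes 0.05 s, during which the arm holds its last target. There are 200 camera calls.

## Working session

There is one attempt and no reset: what is moved stays moved. The work goes in short steps, Python scripts to look and compute and a tool call to move; the robot and the scene stay as the last step left them, time stands still between calls to the robot, and variables do not carry over. Pictures are saved under pics/ and viewed, at most 10 in all, crops included, and the job is handed in when it is done.

Besides the shell and the picture viewer there is one more tool, called after "Request:" as name([rows], argument=value, ...), one row to a line, values as JSON. arm_command: Moves the arm, as the interface text tells. Its arguments: {"type":"object","properties":{"increments":{"type":"array","items":{"type":"object","properties":{"dx":{"type":"number"},"dy":{"type":"number"},"dz":{"type":"number"},"ax":{"type":"number"},"ay":{"type":"number"},"az":{"type":"number"},"jaw":{"type":"number"}}}},"force":{"type":"number"}},"required":["increments"]}

```bash
mkdir -p pics; ls; cat > h.py <<'E'
from bench import bot
import numpy as np, cv2
def snap(n,f):
    p,d=bot.camera(n); cv2.imwrite(f'pics/{f}.png',p[:,:,::-1]); np.savez(f'/tmp/{f}.npz',p=p,d=d); return p,d
def cloud(n,d,m=None):
    i=bot.camera_info(n);K=np.array(i['camera_matrix']);V=np.array(i['view'])
    m=(d>0) if m is None else m&(d>0)
    v,u=np.nonzero(m)
    q=cv2.undistortPoints(np.c_[u,v].astype(float)[:,None],K,np.array(i['dist']))[:,0]
    z=d[v,u]; c=np.c_[q*z[:,None],z]
    return (c-V[:3,3])@V[:3,:3], u, v
def st():
    s=bot.read_state(); print({k:np.round(s[k],3).tolist() for k in ('time_s','ee_pos','ee_rot','ft_force','wrist_torque','finger_gap','finger_force','qpos')})
E
python3 - <<'E'
from h import *
for n in('top','side'):
    snap(n,n+'0')
    for l in('guide','case_centre','stick_grip','tape_centre','dropper_centre','vial_centre','head_mouth','case_home','fence_line','stick_heel','stick_nub'):
        print(n,l,[(np.round(r['point']).tolist(),round(r['confidence'],2)) for r in bot.recognise(l,n)])
st()
E
```

```text
pics
top guide [([620.0, 21.0, 113.0], 0.68)]
top case_centre [([416.0, -91.0, 28.0], 0.9), ([553.0, -105.0, 32.0], 0.87), ([356.0, -434.0, 36.0], 0.8), ([676.0, -312.0, 40.0], 0.66), ([685.0, -110.0, 53.0], 0.49)]
top stick_grip [([425.0, -278.0, 36.0], 0.75), ([627.0, 22.0, 113.0], 0.66)]
top tape_centre [([425.0, 112.0, 20.0], 0.92)]
top dropper_centre [([687.0, -108.0, 54.0], 0.57), ([556.0, -108.0, 33.0], 0.25)]
top vial_centre [([696.0, -159.0, 54.0], 0.52)]
top head_mouth [([625.0, 21.0, 114.0], 0.92)]
top case_home [([626.0, 22.0, 119.0], 0.83)]
top fence_line [([630.0, 23.0, 111.0], 0.92)]
top stick_heel [([429.0, -280.0, 36.0], 0.94)]
top stick_nub [([426.0, -281.0, 38.0], 0.74)]
side guide [([629.0, -10.0, 89.0], 0.59)]
side case_centre [([679.0, -331.0, 45.0], 0.97), ([361.0, -455.0, 34.0], 0.92), ([728.0, 238.0, 46.0], 0.77), ([558.0, -135.0, 30.0], 0.66), ([416.0, -120.0, 38.0], 0.66), ([425.0, 98.0, 18.0], 0.17)]
side stick_grip [([440.0, -294.0, 25.0], 0.79)]
side tape_centre [([426.0, 101.0, 13.0], 0.79)]
side dropper_centre [([687.0, -124.0, 51.0], 0.86)]
side vial_centre [([696.0, -177.0, 36.0], 0.78)]
side head_mouth [([628.0, -10.0, 87.0], 0.59)]
side case_home [([626.0, -12.0, 90.0], 0.8)]
side fence_line [([632.0, -14.0, 94.0], 0.87)]
side stick_heel [([439.0, -294.0, 26.0], 0.85)]
side stick_nub [([439.0, -297.0, 24.0], 0.83)]
{'time_s': 1.2, 'ee_pos': [125.274, -535.555, 170.605], 'ee_rot': [0.993, 0.115, 0.0, 0.0], 'ft_force': [-0.065, -0.058, 0.627], 'wrist_torque': [-0.002, -0.001, -0.005], 'finger_gap': 0.999, 'finger_force': 0.0, 'qpos': [-1.444, 0.087, 1.371, 0.0, 1.684, -0.103]}
```

View pics/top0.png

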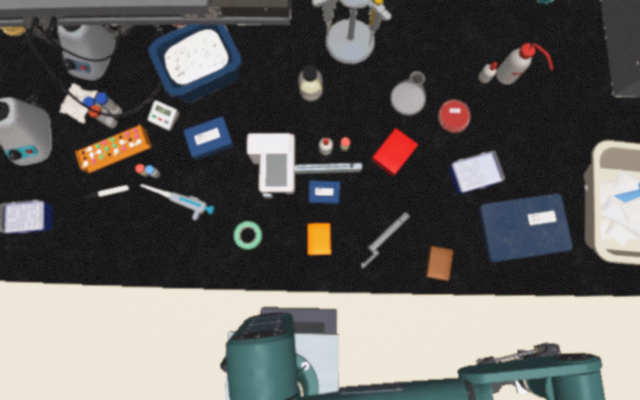

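View pics/side0.png

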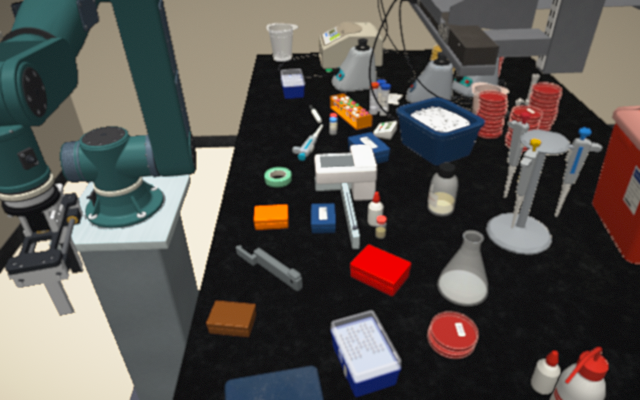

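The top view shows the case (323,191), the fence running from (295,170) to (362,167), the head (272,160), and the stick from its rear (408,215) to its shoe (365,262). Next I fit these from the depth data.

```bash
cat > fit.py <<'E'
from h import *
import sys
def load(n,f):
    z=np.load(f'/tmp/{f}.npz'); P,u,v=cloud(n,z['d']); return P,z['p'][v,u].astype(int)
def box(P,nm):
    r=cv2.minAreaRect(P[:,:2].astype(np.float32)); print(nm,len(P),'z',np.round(np.median(P[:,2]),1),'rect',np.round(r[0],1),np.round(r[1],1),round(r[2],2),'mean',np.round(P.mean(0),1))
    return r
E
python3 - <<'E'
from fit import *
for n,f in(('top','top0'),('side','side0')):
    P,c=load(n,f)
    print(n)
    def sel(x0,x1,y0,y1,z0,z1):
        return P[(P[:,0]>x0)&(P[:,0]<x1)&(P[:,1]>y0)&(P[:,1]<y1)&(P[:,2]>z0)&(P[:,2]<z1)]
    print('table z',np.median(sel(480,520,-250,-180,-20,20)[:,2]))
    box(sel(515,595,-175,-60,27,38),'case')
    F=sel(590,635,-240,-45,34,46);box(F,'fence')
    for y in range(-210,-50,20):
        s=F[abs(F[:,1]-y)<6]
        if len(s)>3: print(y,np.round(np.percentile(s[:,0],[2,50,98]),1),len(s))
    box(sel(520,760,-70,140,100,125),'headtop')
    box(sel(500,640,20,120,32,48),'stop?')
    box(sel(360,520,-390,-200,28,60),'stickbar'); box(sel(360,520,-390,-200,12,60),'stickall')
    box(sel(360,520,-390,-200,39,60),'horn')
    box(sel(360,440,-290,-200,12,28),'arm')
    box(sel(380,470,60,160,10,30),'tape')
# crops
p=np.load('/tmp/top0.npz')['p'][120:280,230:430]
q=np.load('/tmp/side0.npz')['p'][130:310,220:420]
a=cv2.resize(p,(800,640-0)) if 0 else cv2.resize(p,(400,320),interpolation=2); b=cv2.resize(q,(400,360),interpolation=2)
im=np.zeros((360,800,3),np.uint8); im[:320,:400]=a; im[:,400:]=b
cv2.imwrite('pics/crop0.png',im[:,:,::-1])
E
```

```text
top
table z 0.43884751720070314
case 611 z 33.1 rect [ 556.  -108.2] [86.7 62.6] 88.65 mean [ 555.7 -108.    32.9]
fence 267 z 40.3 rect [ 628.2 -130.3] [ 15.8 166.5] 2.52 mean [ 627.  -121.4   40.2]
-210 [625.8 630.2 634.9] 14
-190 [624.1 627.8 634.5] 13
-170 [623.4 628.5 634.4] 17
-150 [622.2 628.2 634.6] 19
-130 [621.3 627.8 633.5] 20
-110 [620.4 626.9 634. ] 20
-90 [619.4 625.4 633.7] 20
-70 [618.5 625.  632.3] 22
headtop 2199 z 112.7 rect [619.6  38.7] [165.6 129. ] 2.34 mean [625.5  30.9 112.4]
stop? 17 z 40.9 rect [542.3  52.9] [ 5.1 20. ] 9.84 mean [541.7  53.5  40.8]
stickbar 333 z 34.5 rect [ 430.5 -292. ] [ 30.1 169.7] 45.18 mean [ 440.9 -295.    35.7]
stickall 387 z 34.1 rect [ 430.9 -289. ] [ 31.9 173.5] 46.91 mean [ 433.9 -289.9   34.1]
horn 68 z 43.5 rect [ 445.1 -299.1] [ 16.4 138.9] 43.89 mean [ 475.5 -330.    43.8]
arm 50 z 24.4 rect [ 398.  -258.5] [32.1 83.4] 46.09 mean [ 384.8 -253.8   24. ]
tape 368 z 19.0 rect [425.7 108.1] [75.8 76.9] 3.07 mean [425.5 108.3  18.7]
side
table z 0.7981642655617818
case 508 z 33.3 rect [ 553.4 -109.7] [93.9 62.4] 87.18 mean [ 554
[... 203 characters left out ...]
6 634.1] 17
-130 [619.8 627.6 633.1] 15
-110 [618.6 624.2 633.5] 18
-90 [617.5 624.9 633.2] 19
-70 [616.3 621.8 631.2] 17
headtop 1365 z 113.0 rect [619.4  39.7] [166.7 132.2] 0.96 mean [625.8  20.  112. ]
stop? 9 z 37.8 rect [576.2  38.3] [12.3 87.2] 68.8 mean [563.1  43.1  37.5]
stickbar 428 z 34.5 rect [ 432.2 -296.7] [ 31.6 168.3] 43.97 mean [ 446.9 -305.6   35.5]
stickall 725 z 31.6 rect [ 428.7 -294.5] [ 33.5 176.2] 43.97 mean [ 438.8 -302.    29.4]
horn 80 z 43.7 rect [ 482.6 -340.1] [17.5 30.6] 53.38 mean [ 483.3 -341.3   43.5]
arm 142 z 21.7 rect [ 389.8 -265. ] [16.2 79.6] 48.76 mean [ 388.5 -263.5   21.3]
tape 284 z 18.6 rect [424.9 109.5] [75.6 78.7] 1.21 mean [425.  106.4  17.9]
```

View pics/crop0.png

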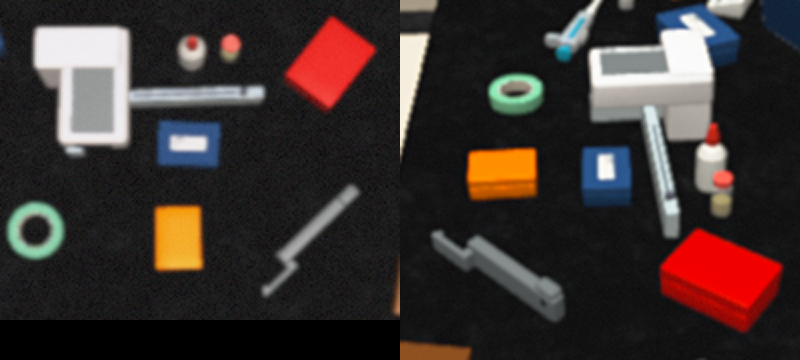

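The two crops confirm it: the stick stands upright with its shoe at lower left, and the case is free of the fence. My region clipped the shoe tip, so I'm refitting the stick.

```bash
cat >> fit.py <<'E'
def stickfit(P):
    S=P[(P[:,0]>300)&(P[:,0]<530)&(P[:,1]>-390)&(P[:,1]<-180)]
    A=S[(S[:,2]>12)&(S[:,2]<60)]; r=box(A,'all')
    B=S[(S[:,2]>30)&(S[:,2]<39)]
    for _ in range(3):
        c=B[:,:2].mean(0); w=np.linalg.svd(B[:,:2]-c,full_matrices=False)[2]
        d=w[0]*np.sign(w[0][1]); n=np.array([d[1],-d[0]]); e=(B[:,:2]-c)@n; B=B[abs(e)<11]
    psi=np.arctan2(-d[0],d[1]); t=(A[:,:2]-c)@d; off=(A[:,:2]-c)@n
    tb=(B[:,:2]-c)@d
    lo,hi=np.percentile(t,[.5,99.5]); blo,bhi=np.percentile(off[(t<hi-60)],[2,98])
    n0=(blo+bhi)/2
    print('psi',psi,'ends',lo,hi,'barfront',np.percentile(tb,99.5),'width',blo,bhi,'grip from rear',c+d*(lo+70)+n*n0,'from front',c+d*(hi-132)+n*n0)
E
python3 - <<'E'
from fit import *
for n,f in(('top','top0'),('side','side0')): stickfit(load(n,f)[0])
E
```

```text
all 418 z 33.8 rect [ 421.3 -280. ] [ 31.9 199.8] 46.91 mean [ 427.7 -285.4   33.4]
psi 0.7781971435812501 ends -83.31322455058678 112.7737023988943 barfront 61.208525504152156 width -9.281950428317076 8.67001622536864 grip from rear [ 444.18691572 -297.95725003] from front [ 448.33787291 -302.16842413]
all 780 z 30.3 rect [ 419.8 -284.3] [ 33.5 203.4] 44.73 mean [ 432.5 -297.1   28.9]
psi 0.7563651409391491 ends -78.44111746115861 120.12131593465193 barfront 70.58378938585102 width -8.639828670191033 10.138922311106311 grip from rear [ 444.75699643 -302.1328158 ] from front [ 447.11613728 -304.6330795 ]
```

Request:
arm_command([
  {"dx": 3.66,"dy": -1.55,"dz": 0.5,"az": -0.14,"jaw": -1},
  {"dx": 7.31,"dy": -3.09,"dz": 1,"az": -0.28,"jaw": -1},
  {"dx": 10.97,"dy": -4.64,"dz": 1.5,"az": -0.42,"jaw": -1},
  {"dx": 14.63,"dy": -6.18,"dz": 2,"az": -0.56,"jaw": -1},
  {"dx": 18.29,"dy": -7.73,"dz": 2.5,"az": -0.7,"jaw": -1},
  {"dx": 21.94,"dy": -9.28,"dz": 3,"az": -0.84,"jaw": -1},
  {"dx": 25.6,"dy": -10.82,"dz": 3.5,"az": -0.98,"jaw": -1},
  {"dx": 29.26,"dy": -12.37,"dz": 4,"az": -1.12,"jaw": -1},
  {"dx": 32.91,"dy": -13.91,"dz": 4.5,"az": -1.26,"jaw": -1},
  {"dx": 36.57,"dy": -15.46,"dz": 5,"az": -1.4,"jaw": -1},
], force=60)

```text
schema error: expected keys dx, dy, dz, ax, ay, az, jaw
```

Request:
arm_command([
  {"az": -0.14,"jaw": -1},
  {"az": -0.28,"jaw": -1},
  {"az": -0.42,"jaw": -1},
  {"az": -0.56,"jaw": -1},
  {"az": -0.7155,"jaw": -1},
  {"az": -0.7155,"jaw": -1},
  {"az": -0.7155,"jaw": -1},
  {"az": -0.7155,"jaw": -1},
  {"az": -0.7155,"jaw": -1},
  {"az": -0.7155,"jaw": -1},
])

```text
schema error: expected keys dx, dy, dz, ax, ay, az, jaw
```

```bash
cat >> h.py <<'E'
from scipy.spatial.transform import Rotation as Ro
def yaw():
    s=bot.read_state(); R=Ro.from_quat(s['ee_rot']).as_matrix(); y=np.arctan2(R[1,0],R[0,0]); return s,R,y
def plan(x,y,z,psi):
    s,R,yw=yaw(); d=R.T@(np.array([x,y,z])-s['ee_pos'])/10; da=-(psi+np.pi/2-yw)
    print('pos',np.round(s['ee_pos'],1),'psi',round(yw-np.pi/2,4),'d cm',np.round(d,2),'az',round((da+np.pi)%(2*np.pi)-np.pi,4),'tilt',np.round(R[:,2],3))
E
python3 -c "
from h import *
plan(446,-301.5,4,.775);st()"
```

```text
pos [ 125.3 -535.6  170.6] psi -1.341 d cm [ 36.56 -15.49  16.66] az -2.116 tilt [ 0. -0. -1.]
{'time_s': 1.2, 'ee_pos': [125.274, -535.555, 170.605], 'ee_rot': [0.993, 0.115, 0.0, 0.0], 'ft_force': [-0.065, -0.058, 0.627], 'wrist_torque': [-0.002, -0.001, -0.005], 'finger_gap': 0.999, 'finger_force': 0.0, 'qpos': [-1.444, 0.087, 1.371, 0.0, 1.684, -0.103]}
```

All keys are needed in every row.

Request:
arm_command([
  {"dx": 3.66,"dy": -1.55,"dz": 0.5,"ax": 0,"ay": 0,"az": -0.14,"jaw": -1},
  {"dx": 7.31,"dy": -3.09,"dz": 1,"ax": 0,"ay": 0,"az": -0.28,"jaw": -1},
  {"dx": 10.97,"dy": -4.64,"dz": 1.5,"ax": 0,"ay": 0,"az": -0.42,"jaw": -1},
  {"dx": 14.63,"dy": -6.18,"dz": 2,"ax": 0,"ay": 0,"az": -0.56,"jaw": -1},
  {"dx": 18.29,"dy": -7.73,"dz": 2.5,"ax": 0,"ay": 0,"az": -0.7,"jaw": -1},
  {"dx": 21.94,"dy": -9.28,"dz": 3,"ax": 0,"ay": 0,"az": -0.84,"jaw": -1},
  {"dx": 25.6,"dy": -10.82,"dz": 3.5,"ax": 0,"ay": 0,"az": -0.98,"jaw": -1},
  {"dx": 29.26,"dy": -12.37,"dz": 4,"ax": 0,"ay": 0,"az": -1.12,"jaw": -1},
  {"dx": 32.91,"dy": -13.91,"dz": 4.5,"ax": 0,"ay": 0,"az": -1.26,"jaw": -1},
  {"dx": 36.57,"dy": -15.46,"dz": 5,"ax": 0,"ay": 0,"az": -1.4,"jaw": -1},
], force=60)

```text
time_s: 2.2
ee_pos: [447.4, -300.6, 120.6]
ee_rot: [0.684, 0.73, -0.0, 0.0]
ft_force: [1.6, -1.5, -0.8]
finger_gap: 0.999
finger_force: 0.0
```

Request:
arm_command([
  {"dx": 0,"dy": 0,"dz": 0,"ax": 0,"ay": 0,"az": -0.14,"jaw": -1},
  {"dx": 0,"dy": 0,"dz": 0,"ax": 0,"ay": 0,"az": -0.28,"jaw": -1},
  {"dx": 0,"dy": 0,"dz": 0,"ax": 0,"ay": 0,"az": -0.42,"jaw": -1},
  {"dx": 0,"dy": 0,"dz": 0,"ax": 0,"ay": 0,"az": -0.56,"jaw": -1},
  {"dx": 0,"dy": 0,"dz": 0,"ax": 0,"ay": 0,"az": -0.7155,"jaw": -1},
  {"dx": 0,"dy": 0,"dz": 1,"ax": 0,"ay": 0,"az": -0.7155,"jaw": -1},
  {"dx": 0,"dy": 0,"dz": 2,"ax": 0,"ay": 0,"az": -0.7155,"jaw": -1},
  {"dx": 0,"dy": 0,"dz": 3,"ax": 0,"ay": 0,"az": -0.7155,"jaw": -1},
  {"dx": 0,"dy": 0,"dz": 4,"ax": 0,"ay": 0,"az": -0.7155,"jaw": -1},
  {"dx": 0,"dy": 0,"dz": 4,"ax": 0,"ay": 0,"az": -0.7155,"jaw": -1},
])

```text
time_s: 3.2
ee_pos: [444.8, -300.7, 77.9]
ee_rot: [0.388, 0.922, 0.001, -0.002]
ft_force: [0.4, -0.3, 0.1]
finger_gap: 1.0
finger_force: 0.0
```

```bash
python3 -c "
from fit import *
plan(446,-301.5,4,.775);st()
snap('side','side1');stickfit(load('side','side1')[0])"
```

```text
pos [ 444.8 -300.7   77.9] psi 0.7736 d cm [-0.17  0.03  7.39] az -0.0014 tilt [-0.004  0.003 -1.   ]
{'time_s': 3.2, 'ee_pos': [444.849, -300.669, 77.915], 'ee_rot': [0.388, 0.922, 0.001, -0.002], 'ft_force': [0.37, -0.305, 0.081], 'wrist_torque': [-0.008, -0.142, -0.011], 'finger_gap': 1.0, 'finger_force': 0.0, 'qpos': [-0.7, 0.099, 1.543, -0.0, 1.504, -1.474]}
all 773 z 29.8 rect [ 421.2 -281.8] [ 30.4 204. ] 50.31 mean [ 433.3 -298.1   28.7]
psi 0.7674983711366619 ends -78.05093561862061 120.17508693137007 barfront 69.24268718816217 width -7.793648254697049 10.195619995826938 grip from rear [ 444.96810438 -302.06712604] from front [ 447.588517   -304.78306851]
```

View pics/side1.png

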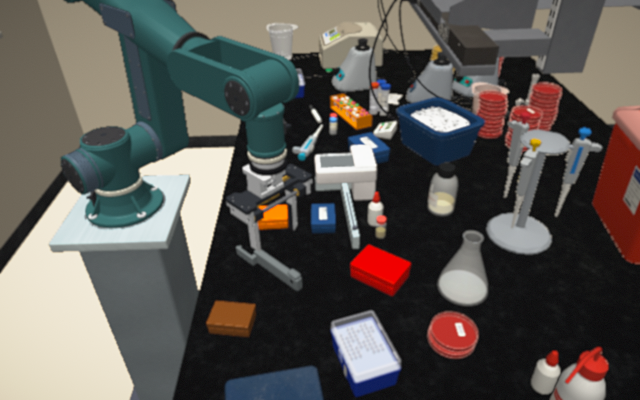

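The side view shows the open fingers straddling the bar near (268,255). Now I descend and close.

Request:
arm_command([
  {"dx": 0,"dy": 0,"dz": 2,"ax": 0,"ay": 0,"az": 0,"jaw": -1},
  {"dx": 0,"dy": 0,"dz": 4,"ax": 0,"ay": 0,"az": 0,"jaw": -1},
  {"dx": 0,"dy": 0,"dz": 6,"ax": 0,"ay": 0,"az": 0,"jaw": -1},
  {"dx": 0,"dy": 0,"dz": 6.8,"ax": 0,"ay": 0,"az": 0,"jaw": -1},
  {"dx": 0,"dy": 0,"dz": 7.2,"ax": 0,"ay": 0,"az": 0,"jaw": -1},
  {"dx": 0,"dy": 0,"dz": 7.2,"ax": 0,"ay": 0,"az": 0,"jaw": -1},
  {"dx": 0,"dy": 0,"dz": 7.2,"ax": 0,"ay": 0,"az": 0,"jaw": -1},
  {"dx": 0,"dy": 0,"dz": 7.2,"ax": 0,"ay": 0,"az": 0,"jaw": -1},
  {"dx": 0,"dy": 0,"dz": 7.2,"ax": 0,"ay": 0,"az": 0,"jaw": -1},
  {"dx": 0,"dy": 0,"dz": 7.2,"ax": 0,"ay": 0,"az": 0,"jaw": -1},
])

```text
time_s: 4.25
ee_pos: [446.4, -302.0, 9.1]
ee_rot: [0.388, 0.922, -0.0, 0.001]
ft_force: [0.4, -0.6, 0.0]
finger_gap: 0.999
finger_force: 0.0
```

Request:
arm_command([
  {"dx": 0,"dy": 0,"dz": 0.25,"ax": 0,"ay": 0,"az": 0,"jaw": -1},
  {"dx": 0,"dy": 0,"dz": 0.5,"ax": 0,"ay": 0,"az": 0,"jaw": -0.5},
  {"dx": 0,"dy": 0,"dz": 0.5,"ax": 0,"ay": 0,"az": 0,"jaw": 0},
  {"dx": 0,"dy": 0,"dz": 0.5,"ax": 0,"ay": 0,"az": 0,"jaw": 0.5},
  {"dx": 0,"dy": 0,"dz": 0.5,"ax": 0,"ay": 0,"az": 0,"jaw": 1},
  {"dx": 0,"dy": 0,"dz": 0.5,"ax": 0,"ay": 0,"az": 0,"jaw": 1},
  {"dx": 0,"dy": 0,"dz": 0.5,"ax": 0,"ay": 0,"az": 0,"jaw": 1},
  {"dx": 0,"dy": 0,"dz": 0.5,"ax": 0,"ay": 0,"az": 0,"jaw": 1},
  {"dx": 0,"dy": 0,"dz": 0.5,"ax": 0,"ay": 0,"az": 0,"jaw": 1},
  {"dx": 0,"dy": 0,"dz": 0.5,"ax": 0,"ay": 0,"az": 0,"jaw": 1},
], force=60)

```text
time_s: 5.25
ee_pos: [446.2, -301.8, 3.6]
ee_rot: [0.388, 0.922, -0.0, 0.0]
ft_force: [-0.3, -0.6, -1.2]
finger_gap: 0.268
finger_force: 0.0
```

```bash
python3 -c "
from h import *
st();plan(530,-237,60,.045)"
```

```text
{'time_s': 5.25, 'ee_pos': [446.151, -301.767, 3.606], 'ee_rot': [0.388, 0.922, -0.0, 0.0], 'ft_force': [-0.346, -0.577, -1.179], 'wrist_torque': [0.003, -0.168, -0.014], 'finger_gap': 0.268, 'finger_force': 0.0, 'qpos': [-0.7, 0.156, 1.634, -0.0, 1.351, -1.474]}
pos [ 446.2 -301.8    3.6] psi 0.7745 d cm [-1.24 10.52 -5.64] az 0.7295 tilt [ 0. -0. -1.]
```

Request:
arm_command([
  {"dx": 0,"dy": 0,"dz": 0,"ax": 0,"ay": 0,"az": 0,"jaw": 1},
  {"dx": 0,"dy": 0,"dz": 0,"ax": 0,"ay": 0,"az": 0,"jaw": 1},
  {"dx": 0,"dy": 0,"dz": 0,"ax": 0,"ay": 0,"az": 0,"jaw": 1},
  {"dx": 0,"dy": 0,"dz": 0,"ax": 0,"ay": 0,"az": 0,"jaw": 1},
  {"dx": 0,"dy": 0,"dz": 0,"ax": 0,"ay": 0,"az": 0,"jaw": 1},
  {"dx": 0,"dy": 0,"dz": -0.5,"ax": 0,"ay": 0,"az": 0,"jaw": 1},
  {"dx": 0,"dy": 0,"dz": -1.5,"ax": 0,"ay": 0,"az": 0,"jaw": 1},
  {"dx": 0,"dy": 0,"dz": -3,"ax": 0,"ay": 0,"az": 0,"jaw": 1},
  {"dx": 0,"dy": 0,"dz": -4.5,"ax": 0,"ay": 0,"az": 0,"jaw": 1},
  {"dx": 0,"dy": 0,"dz": -5.5,"ax": 0,"ay": 0,"az": 0,"jaw": 1},
])

```text
time_s: 6.25
ee_pos: [447.2, -302.6, 61.5]
ee_rot: [0.388, 0.922, -0.001, 0.002]
ft_force: [-0.2, -0.8, 0.6]
finger_gap: 0.005
finger_force: 0.0
```

Request:
arm_command([
  {"dx": -0.1,"dy": 1.1,"dz": 0,"ax": 0,"ay": 0,"az": 0.08,"jaw": 1},
  {"dx": -0.3,"dy": 2.3,"dz": 0,"ax": 0,"ay": 0,"az": 0.17,"jaw": 1},
  {"dx": -0.4,"dy": 3.5,"dz": 0,"ax": 0,"ay": 0,"az": 0.26,"jaw": 1},
  {"dx": -0.5,"dy": 4.7,"dz": 0,"ax": 0,"ay": 0,"az": 0.35,"jaw": 1},
  {"dx": -0.7,"dy": 6,"dz": 0,"ax": 0,"ay": 0,"az": 0.44,"jaw": 1},
  {"dx": -0.8,"dy": 7.3,"dz": 0,"ax": 0,"ay": 0,"az": 0.53,"jaw": 1},
  {"dx": -1,"dy": 8.6,"dz": 0,"ax": 0,"ay": 0,"az": 0.62,"jaw": 1},
  {"dx": -1.2,"dy": 9.8,"dz": 0,"ax": 0,"ay": 0,"az": 0.69,"jaw": 1},
  {"dx": -1.24,"dy": 10.52,"dz": 0,"ax": 0,"ay": 0,"az": 0.73,"jaw": 1},
  {"dx": -1.24,"dy": 10.52,"dz": 0,"ax": 0,"ay": 0,"az": 0.73,"jaw": 1},
])

```text
time_s: 7.25
ee_pos: [530.9, -236.6, 59.4]
ee_rot: [0.691, 0.723, 0.0, 0.001]
ft_force: [-1.1, -0.2, 1.0]
finger_gap: 0.006
finger_force: 0.0
```

```bash
cat >> fit.py <<'E'
def region(P,x0,x1,y0,y1,z0,z1): return P[(P[:,0]>x0)&(P[:,0]<x1)&(P[:,1]>y0)&(P[:,1]<y1)&(P[:,2]>z0)&(P[:,2]<z1)]
E
python3 -c "
from fit import *
st();plan(530,-237,5.5,.045)
for n in('top','side'):
    snap(n,n+'2');P,c=load(n,n+'2')
    zb=bot.read_state()['ee_pos'][2]-4
    box(region(P,450,560,-165,-60,zb+8,zb+50),n+' shoe'); box(region(P,515,600,-175,-60,27,38),'case')
im=np.hstack([np.load('/tmp/top2.npz')['p'][130:280,260:430],np.load('/tmp/side2.npz')['p'][150:300,250:420]])
cv2.imwrite('pics/c2.png',cv2.resize(im,None,fx=2.3,fy=2.3)[:,:,::-1])
"
```

```text
{'time_s': 7.25, 'ee_pos': [530.905, -236.584, 59.449], 'ee_rot': [0.691, 0.723, 0.0, 0.001], 'ft_force': [-1.12, -0.237, 0.981], 'wrist_torque': [-0.06, -0.127, 0.041], 'finger_gap': 0.006, 'finger_force': 0.0, 'qpos': [-0.517, 0.202, 1.464, 0.0, 1.475, -0.563]}
pos [ 530.9 -236.6   59.4] psi 0.0459 d cm [-0.03 -0.1   5.39] az 0.0009 tilt [ 0.001 -0.    -1.   ]
top shoe 0 z nan rect [0. 0.] [0. 0.] 0.0 mean [nan nan nan]
case 563 z 32.7 rect [ 556.  -107.7] [85.8 63.4] 88.58 mean [ 557.  -105.6   32.9]
side shoe 0 z nan rect [0. 0.] [0. 0.] 0.0 mean [nan nan nan]
case 335 z 33.2 rect [ 558.3 -111.1] [89.1 53.8] 86.08 mean [ 564.4 -114.1   33.1]
  return _methods._mean(a, axis=axis, dtype=dtype,
  ret = ret.dtype.type(ret / rcount)
fit.py:6: RuntimeWarning: Mean of empty slice.
  r=cv2.minAreaRect(P[:,:2].astype(np.float32)); print(nm,len(P),'z',np.round(np.median(P[:,2]),1),'rect',np.round(r[0],1),np.round(r[1],1),round(r[2],2),'mean',np.round(P.mean(0),1))
  ret = um.true_divide(
```

View pics/c2.png

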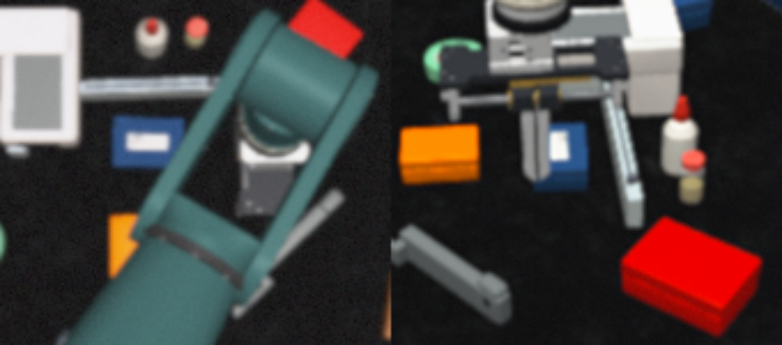

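The crops show that the grasp missed. The jaws are shut with nothing in them, and the stick still lies where it was, around (290,255) in the top crop. Refitting the stick.

```bash
python3 -c "
from fit import *
for n in('top','side'):
    P,c=load(n,n+'2'); 
    if n=='side': stickfit(P)
    S=region(P,330,520,-380,-180,12,55)
    # side view only
    if n=='side':
        psi=.77; d=np.array([-np.sin(psi),np.cos(psi)]); nn=np.array([np.cos(psi),np.sin(psi)])
        t=(S[:,:2]-[446,-301.5])@d; o=(S[:,:2]-[446,-301.5])@nn
        for a in range(-80,140,10):
            m=(t>a)&(t<a+10); 
            if m.sum()>3: print(a,np.round(np.percentile(o[m],[3,50,97]),1),np.round(np.percentile(S[m,2],[5,50,95]),1),m.sum())
"
```

```text
all 779 z 30.1 rect [ 421.7 -282.8] [ 32.7 201.6] 48.37 mean [ 432.7 -297.4   28.9]
psi 0.7619024592149286 ends -79.7275561061855 118.81246108754418 barfront 68.07523267348712 width -8.393317323117799 10.094329640953472 grip from rear [ 444.80924036 -302.16860006] from front [ 447.19766362 -304.67198085]
-70 [-8.3 -2.1  8.7] [14.7 30.4 44.7] 98
-60 [-8.7 -6.6  6.1] [17.2 39.5 46.4] 48
-50 [-8.8 -6.3  6.7] [17.5 40.3 45.8] 50
-40 [-9.1 -7.3  0. ] [13.4 27.4 37. ] 30
-30 [-9.5 -5.7  7.3] [16.  32.5 36. ] 43
-20 [-9.7 -6.3  6.3] [15.9 32.7 36.9] 44
-10 [-9.5 -6.6  6.9] [14.7 32.4 36.3] 38
0 [-10.4  -6.8   7.1] [16.6 32.7 36.7] 43
10 [-9.5 -6.9  6.2] [15.8 32.2 36. ] 34
20 [-10.1  -6.4   6.4] [14.7 33.3 36.4] 38
30 [-9.6 -5.4  5.2] [15.7 33.3 36.8] 39
40 [-9.8 -7.2  7.9] [14.7 32.8 37.3] 39
50 [-9.9 -7.4  5.4] [14.6 33.  35.6] 35
60 [-20.6  -8.4   4.6] [13.3 27.5 36.4] 56
70 [-23.  -12.2   5.6] [14.1 26.8 35.8] 49
80 [-24.6 -22.2 -17.3] [15.1 23.6 27.4] 17
90 [-25.1 -22.7 -16.4] [12.7 22.7 26.8] 20
100 [-24.3 -22.2 -16.6] [13.5 24.5 27.2] 18
110 [-24.1 -22.1 -19. ] [15.8 24.4 29. ] 17
120 [-24.3 -21.8 -13.3] [14.1 24.2 28. ] 19
```

The stick hasn't moved and its pose agrees with my earlier fit. I'll go back and close again, this time checking the grip before lifting.

```bash
python3 -c "
from h import *
plan(446,-302,60,.775)"
```

```text
pos [ 530.1 -237.2   59.2] psi 0.0457 d cm [-6.09 -8.7  -0.08] az -0.7293 tilt [ 0.    -0.001 -1.   ]
```

Request:
arm_command([
  {"dx": -0.7,"dy": -1,"dz": 0,"ax": 0,"ay": 0,"az": -0.08,"jaw": -1},
  {"dx": -1.4,"dy": -2,"dz": 0,"ax": 0,"ay": 0,"az": -0.17,"jaw": -1},
  {"dx": -2.1,"dy": -3,"dz": 0,"ax": 0,"ay": 0,"az": -0.26,"jaw": -1},
  {"dx": -2.8,"dy": -4,"dz": 0,"ax": 0,"ay": 0,"az": -0.35,"jaw": -1},
  {"dx": -3.5,"dy": -5,"dz": 0,"ax": 0,"ay": 0,"az": -0.44,"jaw": -1},
  {"dx": -4.2,"dy": -6,"dz": 0,"ax": 0,"ay": 0,"az": -0.53,"jaw": -1},
  {"dx": -5,"dy": -7.2,"dz": 0,"ax": 0,"ay": 0,"az": -0.62,"jaw": -1},
  {"dx": -5.8,"dy": -8.3,"dz": 0,"ax": 0,"ay": 0,"az": -0.7,"jaw": -1},
  {"dx": -6.09,"dy": -8.7,"dz": 0,"ax": 0,"ay": 0,"az": -0.73,"jaw": -1},
  {"dx": -6.09,"dy": -8.7,"dz": 0,"ax": 0,"ay": 0,"az": -0.73,"jaw": -1},
], force=60)

```text
time_s: 8.35
ee_pos: [444.9, -302.6, 59.0]
ee_rot: [0.388, 0.921, -0.0, 0.0]
ft_force: [0.7, -0.2, -0.1]
finger_gap: 0.822
finger_force: 0.0
```

Request:
arm_command([
  {"dx": 0,"dy": 0,"dz": 1,"ax": 0,"ay": 0,"az": 0,"jaw": -1},
  {"dx": 0,"dy": 0,"dz": 2.5,"ax": 0,"ay": 0,"az": 0,"jaw": -1},
  {"dx": 0,"dy": 0,"dz": 4,"ax": 0,"ay": 0,"az": 0,"jaw": -1},
  {"dx": 0,"dy": 0,"dz": 5,"ax": 0,"ay": 0,"az": 0,"jaw": -1},
  {"dx": 0,"dy": 0,"dz": 5.5,"ax": 0,"ay": 0,"az": 0,"jaw": 0},
  {"dx": 0,"dy": 0,"dz": 5.55,"ax": 0,"ay": 0,"az": 0,"jaw": 1},
  {"dx": 0,"dy": 0,"dz": 5.55,"ax": 0,"ay": 0,"az": 0,"jaw": 1},
  {"dx": 0,"dy": 0,"dz": 5.55,"ax": 0,"ay": 0,"az": 0,"jaw": 1},
  {"dx": 0,"dy": 0,"dz": 5.55,"ax": 0,"ay": 0,"az": 0,"jaw": 1},
  {"dx": 0,"dy": 0,"dz": 5.55,"ax": 0,"ay": 0,"az": 0,"jaw": 1},
], force=60)

```text
time_s: 9.35
ee_pos: [446.2, -302.0, 3.7]
ee_rot: [0.388, 0.922, -0.0, 0.001]
ft_force: [-0.3, -0.1, 1.3]
finger_gap: 0.529
finger_force: 0.0
```

Request:
arm_command([
  {"dx": 0,"dy": 0,"dz": 0,"ax": 0,"ay": 0,"az": 0,"jaw": 1},
  {"dx": 0,"dy": 0,"dz": 0,"ax": 0,"ay": 0,"az": 0,"jaw": 1},
  {"dx": 0,"dy": 0,"dz": 0,"ax": 0,"ay": 0,"az": 0,"jaw": 1},
  {"dx": 0,"dy": 0,"dz": 0,"ax": 0,"ay": 0,"az": 0,"jaw": 1},
  {"dx": 0,"dy": 0,"dz": 0,"ax": 0,"ay": 0,"az": 0,"jaw": 1},
  {"dx": 0,"dy": 0,"dz": 0,"ax": 0,"ay": 0,"az": 0,"jaw": 1},
  {"dx": 0,"dy": 0,"dz": 0,"ax": 0,"ay": 0,"az": 0,"jaw": 1},
  {"dx": 0,"dy": 0,"dz": 0,"ax": 0,"ay": 0,"az": 0,"jaw": 1},
  {"dx": 0,"dy": 0,"dz": 0,"ax": 0,"ay": 0,"az": 0,"jaw": 1},
  {"dx": 0,"dy": 0,"dz": 0,"ax": 0,"ay": 0,"az": 0,"jaw": 1},
], force=60)

```text
time_s: 10.35
ee_pos: [445.8, -301.8, 3.1]
ee_rot: [0.388, 0.922, -0.0, 0.0]
ft_force: [0.4, -0.4, 0.8]
finger_gap: 0.005
finger_force: 0.0
```

```bash
python3 -c "
from h import *
st();snap('side','side3')
cv2.imwrite('pics/c3.png',cv2.resize(np.load('/tmp/side3.npz')['p'][160:310,200:360],None,fx=4,fy=4,interpolation=2)[:,:,::-1])"
```

```text
{'time_s': 10.35, 'ee_pos': [445.791, -301.76, 3.081], 'ee_rot': [0.388, 0.922, -0.0, 0.0], 'ft_force': [0.445, -0.445, 0.765], 'wrist_torque': [0.046, -0.134, 0.013], 'finger_gap': 0.005, 'finger_force': 0.0, 'qpos': [-0.7, 0.156, 1.636, -0.0, 1.35, -1.475]}
```

View pics/c3.png

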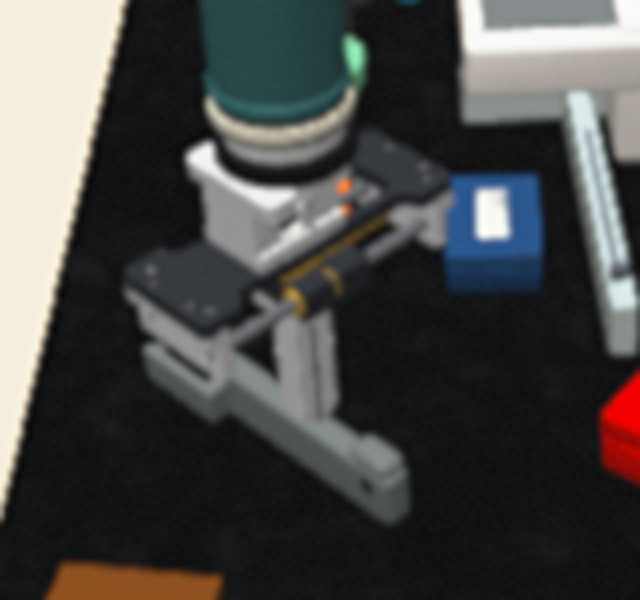

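Here the shut fingers end at the top edge of the bar, at (310,415) in the crop. They're either above the bar or behind it, so I'm measuring the fingertips from depth.

```bash
python3 -c "
from fit import *
z=np.load('/tmp/side3.npz');P,u,v=cloud('side',z['d'])
for r in range(238,272,3):
    print(r,[(c,np.round(P[(u==c)&(v==r)][0]).astype(int).tolist()) for c in range(268,284,4) if ((u==c)&(v==r)).any()])
stickfit(P)
T,_,_=cloud('top',bot.camera('top')[1]); print('top table',np.median(region(T,480,520,-250,-180,-20,20)[:,2]))
"
```

```text
238 [(268, [436, -347, 152]), (272, [440, -315, 125]), (276, [452, -342, 147]), (280, [456, -304, 115])]
241 [(268, [429, -303, 107]), (272, [439, -313, 115]), (276, [448, -311, 113]), (280, [456, -304, 106])]
244 [(268, [413, -187, -1]), (272, [438, -313, 106]), (276, [447, -313, 106]), (280, [455, -302, 96])]
247 [(268, [414, -202, 2]), (272, [438, -313, 97]), (276, [447, -317, 101]), (280, [455, -307, 91])]
250 [(268, [415, -212, 1]), (272, [437, -314, 89]), (276, [446, -314, 89]), (280, [454, -305, 81])]
253 [(268, [416, -225, 3]), (272, [436, -310, 77]), (276, [445, -314, 80]), (280, [454, -307, 74])]
256 [(268, [421, -273, 35]), (272, [436, -312, 70]), (276, [445, -316, 73]), (280, [453, -306, 64])]
259 [(268, [422, -284, 36]), (272, [435, -313, 62]), (276, [444, -315, 64]), (280, [453, -308, 57])]
262 [(268, [422, -289, 31]), (272, [434, -311, 51]), (276, [444, -315, 54]), (280, [452, -305, 45])]
265 [(268, [421, -285, 19]), (272, [432, -299, 31]), (276, [442, -304, 35]), (280, [451, -306, 36])]
268 [(268, [420, -287, 10]), (272, [431, -297, 20]), (276, [442, -309, 30]), (280, [451, -315, 36])]
271 [(268, [420, -288, 2]), (272, [430, -297, 10]), (276, [441, -308, 21]), (280, [451, -316, 27])]
all 770 z 30.1 rect [ 422.3 -281.9] [ 31.8 202.6] 50.38 mean [ 434.7 -300.    30.3]
psi 0.7503746238357648 ends -74.78827200830234 122.90098404660819 barfront 70.52530352245277 width -10.772106298280763 11.52861284493791 grip from rear [ 444.20956315 -303.14250214] from front [ 447.14911471 -306.2955245 ]
top table 0.6846393447211521
```

```bash
python3 -c "
from fit import *
for f,cols,rows in(('side2',(308,312,316),range(206,234,3)),('side1',(262,266,250,290),range(215,262,4))):
  z=np.load(f'/tmp/{f}.npz');P,u,v=cloud('side',z['d'])
  for r in rows:
    print(f,r,[(c,np.round(P[(u==c)&(v==r)][0]).astype(int).tolist()) for c in cols if ((u==c)&(v==r)).any()])
i=bot.camera_info('side');V=np.array(i['view']);print('cam',-V[:3,:3].T@V[:3,3])
for p in ((446,-302,3),(446,-302,38),(530.9,-236.6,59.4)):
  print(p,cv2.projectPoints(np.array([p],float),cv2.Rodrigues(V[:3,:3])[0],V[:3,3],np.array(i['camera_matrix']),np.array(i['dist']))[0].ravel())
"
```

```text
side2 206 [(308, [520, -248, 159]), (312, [529, -245, 156]), (316, [538, -246, 157])]
side2 209 [(308, [519, -247, 150]), (312, [528, -245, 148]), (316, [537, -246, 148])]
side2 212 [(308, [519, -249, 143]), (312, [528, -246, 140]), (316, [537, -244, 139])]
side2 215 [(312, [528, -245, 131]), (316, [537, -245, 131])]
side2 218 [(308, [518, -247, 124]), (312, [528, -249, 125]), (316, [537, -246, 123])]
side2 221 [(308, [518, -249, 117]), (312, [527, -247, 115]), (316, [537, -249, 116])]
side2 224 [(308, [518, -244, 105]), (312, [527, -245, 105]), (316, [536, -245, 105])]
side2 227 [(308, [515, -127, 2]), (312, [527, -250, 100]), (316, [536, -147, 17])]
side2 230 [(308, [515, -136, -1]), (312, [526, -149, 9]), (316, [536, -152, 11])]
side2 233 [(308, [515, -153, 3]), (312, [525, -151, 1]), (316, [536, -150, 0])]
side1 215 [(262, [430, -361, 223]), (266, [406, -109, 32]), (250, [410, -382, 240]), (290, [479, -269, 151])]
side1 219 [(262, [397, -126, 33]), (266, [407, -127, 33]), (250, [409, -377, 227]), (290, [479, -271, 142])]
side1 223 [(262, [396, -128, 21]), (266, [406, -125, 18]), 
[... 483 characters left out ...]
[(262, [398, -185, 2]), (266, [409, -188, 3]), (250, [368, -184, 2]), (290, [469, -187, 0])]
side1 247 [(262, [399, -202, 2]), (266, [409, -197, -2]), (250, [370, -202, 4]), (290, [469, -202, 0])]
side1 251 [(262, [406, -253, 34]), (266, [410, -217, 2]), (250, [371, -217, 3]), (290, [470, -220, 2])]
side1 255 [(262, [408, -271, 38]), (266, [417, -271, 37]), (250, [377, -257, 26]), (290, [470, -233, 0])]
side1 259 [(262, [407, -277, 31]), (266, [417, -281, 34]), (250, [376, -260, 17]), (290, [471, -248, 1])]
cam [  535.58779057 -1121.4268021    797.20094219]
(446, -302, 3) [278.82863605 274.46368633]
(446, -302, 38) [277.79844038 263.41294316]
(530.9, -236.6, 59.4) [314.08799599 236.80896699]
```

The cause is clear: the fingertips are really about 40 mm higher than the reported TCP z (tips at about 100 for a reported 59.4, and about 43 for 3.1). I'll open, go about 35 mm lower with checks on the force, and grip.

Request:
arm_command([
  {"dx": 0,"dy": 0,"dz": 0,"ax": 0,"ay": 0,"az": 0,"jaw": -1},
  {"dx": 0,"dy": 0,"dz": 0,"ax": 0,"ay": 0,"az": 0,"jaw": -1},
  {"dx": 0,"dy": 0,"dz": 0,"ax": 0,"ay": 0,"az": 0,"jaw": -1},
  {"dx": 0,"dy": 0,"dz": 0,"ax": 0,"ay": 0,"az": 0,"jaw": -1},
  {"dx": 0,"dy": 0,"dz": 0,"ax": 0,"ay": 0,"az": 0,"jaw": -1},
  {"dx": 0,"dy": 0,"dz": 0,"ax": 0,"ay": 0,"az": 0,"jaw": -0.2},
  {"dx": 0,"dy": 0,"dz": 0.7,"ax": 0,"ay": 0,"az": 0,"jaw": -0.2},
  {"dx": 0,"dy": 0,"dz": 1.5,"ax": 0,"ay": 0,"az": 0,"jaw": -0.2},
  {"dx": 0,"dy": 0,"dz": 2.2,"ax": 0,"ay": 0,"az": 0,"jaw": -0.2},
  {"dx": 0,"dy": 0,"dz": 2.5,"ax": 0,"ay": 0,"az": 0,"jaw": -0.2},
])

```text
time_s: 11.45
ee_pos: [444.9, -301.0, -23.5]
ee_rot: [0.388, 0.922, 0.0, -0.001]
ft_force: [-0.6, -0.6, 0.2]
finger_gap: 0.603
finger_force: 0.0
```

```bash
python3 -c "
from fit import *
st();snap('side','side4');P,c=load('side','side4')
z=np.load('/tmp/side4.npz');P,u,v=cloud('side',z['d'])
# near-side finger: points o<-15 near grip
psi=.77;d=np.array([-np.sin(psi),np.cos(psi)]);n=np.array([np.cos(psi),np.sin(psi)])
q=P[:,:2]-[446,-302];o=q@n;t=q@d;m=(abs(t)<12)&(o<-14)&(o>-60)&(P[:,2]>3)
print('near finger',np.round(np.percentile(P[m,2],[0,1,5,20]),1),np.round(np.percentile(o[m],[2,98]),1),np.round(np.percentile(t[m],[2,98]),1))
b=m&(P[:,2]<45);print(np.round(np.c_[o,t,P[:,2],v][b][np.argsort(P[b,2])][:12],1))
"
```

```text
{'time_s': 11.45, 'ee_pos': [444.947, -301.036, -23.536], 'ee_rot': [0.388, 0.922, 0.0, -0.001], 'ft_force': [-0.56, -0.563, 0.199], 'wrist_torque': [-0.037, -0.163, 0.027], 'finger_gap': 0.603, 'finger_force': 0.0, 'qpos': [-0.7, 0.182, 1.663, -0.0, 1.299, -1.475]}
near finger [ 3.1  4.1 32.3 84.4] [-59.3 -19.4] [-11.5  11.2]
[[-23.5  -6.3   3.1 281. ]
 [-46.6   8.9   3.1 283. ]
 [-43.5   5.6   3.1 283. ]
 [-54.8  -0.9   3.3 287. ]
 [-33.6  -0.5   3.3 282. ]
 [-22.6   1.8   3.4 279. ]
 [-53.5  -2.8   3.6 287. ]
 [-25.4  -5.    3.6 281. ]
 [-17.5   0.6   3.7 278. ]
 [-18.5   6.4   3.7 277. ]
 [-39.8  -4.3   4.  284. ]
 [-33.7 -11.2   4.4 284. ]]
```

```bash
python3 -c "
from fit import *
z=np.load('/tmp/side4.npz');P,u,v=cloud('side',z['d'])
psi=.77;d=np.array([-np.sin(psi),np.cos(psi)]);n=np.array([np.cos(psi),np.sin(psi)])
q=P[:,:2]-[445,-301];o=q@n;t=q@d;b=(abs(t)<14)&(o<-20)&(o>-60)&(P[:,2]>6)&(P[:,2]<60)
print(np.round(np.c_[u,v,o,t,P[:,2]][b][np.argsort(P[b,2])][:14],1))
"
```

```text
[[263.  279.  -37.1  11.3   6.4]
 [270.  280.  -33.3 -10.   15.1]
 [269.  280.  -35.7  -9.4  16.4]
 [269.  279.  -34.7  -8.5  18.1]
 [270.  279.  -33.3 -10.3  18.4]
 [270.  278.  -31.3  -8.1  18.6]
 [270.  277.  -30.6  -7.6  20.9]
 [264.  277.  -40.3   2.   21.4]
 [268.  279.  -38.5  -9.9  21.9]
 [262.  275.  -39.8   9.5  22.3]
 [269.  278.  -35.4  -9.9  22.8]
 [263.  276.  -40.6   4.9  22.8]
 [269.  277.  -33.9  -8.3  23.8]
 [268.  278.  -37.8  -9.3  24.1]]
```

Request:
arm_command([
  {"dx": 0,"dy": 0,"dz": 0.3,"ax": 0,"ay": 0,"az": 0,"jaw": -0.2},
  {"dx": 0,"dy": 0,"dz": 0.6,"ax": 0,"ay": 0,"az": 0,"jaw": 0},
  {"dx": 0,"dy": 0,"dz": 0.9,"ax": 0,"ay": 0,"az": 0,"jaw": 0.2},
  {"dx": 0,"dy": 0,"dz": 1.0,"ax": 0,"ay": 0,"az": 0,"jaw": 0.4},
  {"dx": 0,"dy": 0,"dz": 1.0,"ax": 0,"ay": 0,"az": 0,"jaw": 0.6},
  {"dx": 0,"dy": 0,"dz": 1.0,"ax": 0,"ay": 0,"az": 0,"jaw": 1},
  {"dx": 0,"dy": 0,"dz": 1.0,"ax": 0,"ay": 0,"az": 0,"jaw": 1},
  {"dx": 0,"dy": 0,"dz": 1.0,"ax": 0,"ay": 0,"az": 0,"jaw": 1},
  {"dx": 0,"dy": 0,"dz": 1.0,"ax": 0,"ay": 0,"az": 0,"jaw": 1},
  {"dx": 0,"dy": 0,"dz": 1.0,"ax": 0,"ay": 0,"az": 0,"jaw": 1},
], force=60)

```text
time_s: 12.5
ee_pos: [446.0, -301.8, -31.8]
ee_rot: [0.388, 0.922, -0.0, 0.0]
ft_force: [-0.4, 0.7, 0.8]
finger_gap: 0.187
finger_force: 60.0
```

Gripped: 17.6 mm gap, 60 N. Lifting.

Request:
arm_command([
  {"dx": 0,"dy": 0,"dz": -0.5,"ax": 0,"ay": 0,"az": 0,"jaw": 1},
  {"dx": 0,"dy": 0,"dz": -1,"ax": 0,"ay": 0,"az": 0,"jaw": 1},
  {"dx": 0,"dy": 0,"dz": -1.7,"ax": 0,"ay": 0,"az": 0,"jaw": 1},
  {"dx": 0,"dy": 0,"dz": -2.4,"ax": 0,"ay": 0,"az": 0,"jaw": 1},
  {"dx": 0,"dy": 0,"dz": -3.1,"ax": 0,"ay": 0,"az": 0,"jaw": 1},
  {"dx": 0,"dy": 0,"dz": -3.8,"ax": 0,"ay": 0,"az": 0,"jaw": 1},
  {"dx": 0,"dy": 0,"dz": -4.5,"ax": 0,"ay": 0,"az": 0,"jaw": 1},
  {"dx": 0,"dy": 0,"dz": -5,"ax": 0,"ay": 0,"az": 0,"jaw": 1},
  {"dx": 0,"dy": 0,"dz": -5,"ax": 0,"ay": 0,"az": 0,"jaw": 1},
  {"dx": 0,"dy": 0,"dz": -5,"ax": 0,"ay": 0,"az": 0,"jaw": 1},
])

```text
time_s: 13.5
ee_pos: [445.8, -301.7, 18.1]
ee_rot: [0.388, 0.922, -0.0, -0.0]
ft_force: [0.8, -0.2, -1.0]
finger_gap: 0.189
finger_force: 60.0
```

```bash
python3 -c "
from h import *
st();plan(530,-237,18.2,.045)"
```

```text
{'time_s': 13.5, 'ee_pos': [445.754, -301.734, 18.092], 'ee_rot': [0.388, 0.922, -0.0, -0.0], 'ft_force': [0.773, -0.202, -1.025], 'wrist_torque': [-0.001, -0.148, 0.005], 'finger_gap': 0.189, 'finger_force': 59.992, 'qpos': [-0.7, 0.142, 1.619, -0.0, 1.38, -1.475]}
pos [ 445.8 -301.7   18.1] psi 0.7745 d cm [-1.270e+00  1.055e+01 -1.000e-02] az 0.7295 tilt [-0. -0. -1.]
```

Request:
arm_command([
  {"dx": -0.1,"dy": 1.1,"dz": 0,"ax": 0,"ay": 0,"az": 0.08,"jaw": 1},
  {"dx": -0.3,"dy": 2.3,"dz": 0,"ax": 0,"ay": 0,"az": 0.17,"jaw": 1},
  {"dx": -0.4,"dy": 3.5,"dz": 0,"ax": 0,"ay": 0,"az": 0.26,"jaw": 1},
  {"dx": -0.5,"dy": 4.7,"dz": 0,"ax": 0,"ay": 0,"az": 0.35,"jaw": 1},
  {"dx": -0.7,"dy": 6,"dz": 0,"ax": 0,"ay": 0,"az": 0.44,"jaw": 1},
  {"dx": -0.8,"dy": 7.3,"dz": 0,"ax": 0,"ay": 0,"az": 0.53,"jaw": 1},
  {"dx": -1,"dy": 8.6,"dz": 0,"ax": 0,"ay": 0,"az": 0.62,"jaw": 1},
  {"dx": -1.2,"dy": 9.8,"dz": 0,"ax": 0,"ay": 0,"az": 0.69,"jaw": 1},
  {"dx": -1.27,"dy": 10.5,"dz": 0,"ax": 0,"ay": 0,"az": 0.73,"jaw": 1},
  {"dx": -1.27,"dy": 10.5,"dz": 0,"ax": 0,"ay": 0,"az": 0.73,"jaw": 1},
])

```text
time_s: 14.5
ee_pos: [529.9, -236.6, 17.3]
ee_rot: [0.691, 0.723, -0.0, -0.001]
ft_force: [0.3, -0.2, -2.0]
finger_gap: 0.182
finger_force: 60.0
```

```bash
python3 -c "
from fit import *
st();plan(530,-237,-29.5,.045)
for n in('top','side'):
    snap(n,n+'5');P,c=load(n,n+'5')
    box(region(P,460,560,-155,-80,58,90),n+' arm'); box(region(P,495,560,-158,-80,78,100),n+' bar'); box(region(P,515,600,-175,-60,27,38),'case')
im=np.hstack([np.load('/tmp/top5.npz')['p'][130:280,260:430],np.load('/tmp/side5.npz')['p'][150:300,250:420]])
cv2.imwrite('pics/c5.png',cv2.resize(im,None,fx=2.3,fy=2.3)[:,:,::-1])
" 2>/dev/null
```

```text
{'time_s': 14.5, 'ee_pos': [529.932, -236.563, 17.349], 'ee_rot': [0.691, 0.723, -0.0, -0.001], 'ft_force': [0.311, -0.184, -1.999], 'wrist_torque': [-0.075, -0.081, 0.009], 'finger_gap': 0.182, 'finger_force': 59.992, 'qpos': [-0.518, 0.233, 1.514, 0.0, 1.396, -0.564]}
pos [ 529.9 -236.6   17.3] psi 0.0459 d cm [-0.05  0.01  4.68] az 0.0009 tilt [-0.001  0.001 -1.   ]
top arm 32 z 72.6 rect [ 506.6 -119.1] [22.1 10.9] 85.86 mean [ 506.1 -117.6   72.2]
top bar 2 z 79.7 rect [ 505.6 -113.6] [8.2 0. ] -136.44 mean [ 505.6 -113.6   79.7]
case 580 z 33.0 rect [ 556.4 -107.9] [86.2 62.9] 88.54 mean [ 556.4 -106.5   33. ]
side arm 0 z nan rect [0. 0.] [0. 0.] 0.0 mean [nan nan nan]
side bar 0 z nan rect [0. 0.] [0. 0.] 0.0 mean [nan nan nan]
case 217 z 33.0 rect [ 555.  -109.7] [90.5 61. ] 89.94 mean [ 565.6 -122.7   32.9]
```

View pics/c5.png

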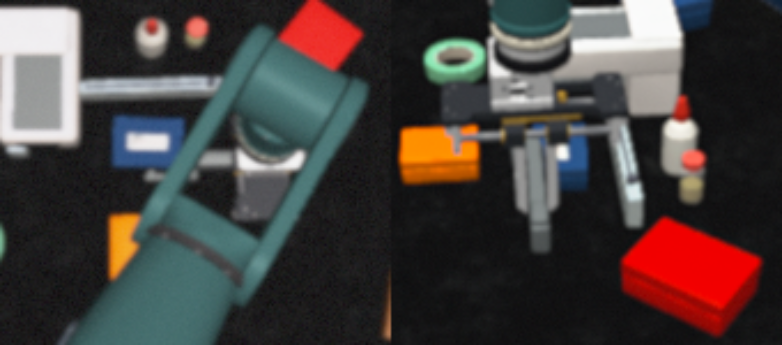

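The stick is held level and in line with the feed, with the arm at about (170,176) in the top crop, outside the case. Lowering to about 2 mm above the worktop.

Request:
arm_command([
  {"dx": -0.15,"dy": 0,"dz": 0.5,"ax": 0,"ay": 0,"az": 0,"jaw": 1},
  {"dx": -0.15,"dy": 0,"dz": 1.2,"ax": 0,"ay": 0,"az": 0,"jaw": 1},
  {"dx": -0.15,"dy": 0,"dz": 1.9,"ax": 0,"ay": 0,"az": 0,"jaw": 1},
  {"dx": -0.15,"dy": 0,"dz": 2.6,"ax": 0,"ay": 0,"az": 0,"jaw": 1},
  {"dx": -0.15,"dy": 0,"dz": 3.3,"ax": 0,"ay": 0,"az": 0,"jaw": 1},
  {"dx": -0.15,"dy": 0,"dz": 4,"ax": 0,"ay": 0,"az": 0,"jaw": 1},
  {"dx": -0.15,"dy": 0,"dz": 4.4,"ax": 0,"ay": 0,"az": 0,"jaw": 1},
  {"dx": -0.15,"dy": 0,"dz": 4.6,"ax": 0,"ay": 0,"az": 0,"jaw": 1},
  {"dx": -0.15,"dy": 0,"dz": 4.7,"ax": 0,"ay": 0,"az": 0,"jaw": 1},
  {"dx": -0.15,"dy": 0,"dz": 4.7,"ax": 0,"ay": 0,"az": 0,"jaw": 1},
])

```text
time_s: 15.6
ee_pos: [530.0, -239.0, -28.8]
ee_rot: [0.691, 0.723, 0.0, 0.0]
ft_force: [0.7, 0.5, -0.8]
finger_gap: 0.187
finger_force: 60.0
```

```bash
python3 -c "
from h import *
st();plan(530,-238,-29.5,.045)"
```

```text
{'time_s': 15.6, 'ee_pos': [529.965, -238.95, -28.799], 'ee_rot': [0.691, 0.723, 0.0, 0.0], 'ft_force': [0.678, 0.485, -0.85], 'wrist_torque': [-0.067, -0.081, -0.019], 'finger_gap': 0.187, 'finger_force': 59.992, 'qpos': [-0.521, 0.276, 1.559, -0.0, 1.306, -0.566]}
pos [ 530.  -239.   -28.8] psi 0.0446 d cm [0.09 0.01 0.07] az -0.0004 tilt [ 0. -0. -1.]
```

Request:
arm_command([
  {"dx": 0,"dy": 0.4,"dz": 0,"ax": 0,"ay": 0,"az": 0,"jaw": 1},
  {"dx": 0,"dy": 0.8,"dz": 0,"ax": 0,"ay": 0,"az": 0,"jaw": 1},
  {"dx": 0,"dy": 1.2,"dz": 0,"ax": 0,"ay": 0,"az": 0,"jaw": 1},
  {"dx": 0,"dy": 1.6,"dz": 0,"ax": 0,"ay": 0,"az": 0,"jaw": 1},
  {"dx": 0,"dy": 2,"dz": 0,"ax": 0,"ay": 0,"az": 0,"jaw": 1},
  {"dx": 0,"dy": 2.3,"dz": 0,"ax": 0,"ay": 0,"az": 0,"jaw": 1},
  {"dx": 0,"dy": 2.6,"dz": 0,"ax": 0,"ay": 0,"az": 0,"jaw": 1},
  {"dx": 0,"dy": 2.9,"dz": 0,"ax": 0,"ay": 0,"az": 0,"jaw": 1},
  {"dx": 0,"dy": 3.2,"dz": 0,"ax": 0,"ay": 0,"az": 0,"jaw": 1},
  {"dx": 0,"dy": 3.5,"dz": 0,"ax": 0,"ay": 0,"az": 0,"jaw": 1},
])

```text
time_s: 16.6
ee_pos: [565.0, -237.3, -29.0]
ee_rot: [0.691, 0.723, -0.0, -0.0]
ft_force: [-0.2, -0.3, -0.6]
finger_gap: 0.188
finger_force: 60.0
```

```bash
python3 -c "
from fit import *
st()
snap('top','top6');P,c=load('top','top6')
box(region(P,515,618,-175,-60,27,37),'case'); F=region(P,612,640,-215,-60,38,46);box(F,'fence')
for y in range(-210,-50,20):
        s=F[abs(F[:,1]-y)<6]
        if len(s)>3: print(y,np.round(np.percentile(s[:,0],[2,50,98]),1),len(s))
" 2>/dev/null
```

```text
{'time_s': 16.6, 'ee_pos': [564.965, -237.333, -28.952], 'ee_rot': [0.691, 0.723, -0.0, -0.0], 'ft_force': [-0.231, -0.335, -0.648], 'wrist_torque': [-0.04, 0.144, 0.179], 'finger_gap': 0.188, 'finger_force': 60.009, 'qpos': [-0.49, 0.34, 1.476, -0.0, 1.325, -0.535]}
case 582 z 32.5 rect [ 574.5 -116.3] [117.   75.2] 84.24 mean [ 577.5 -104.9   32.5]
fence 177 z 41.2 rect [ 629.1 -136.1] [ 16.6 149. ] 3.0 mean [ 628.4 -120.5   41.2]
-170 [624.7 631.1 637.7] 15
-150 [621.7 628.8 637.3] 20
-130 [621.5 628.5 636.3] 18
-110 [620.5 628.9 635.1] 17
-90 [619.9 626.7 632.4] 17
-70 [618.1 626.  631.9] 19
```

Request:
arm_command([
  {"dx": 0,"dy": 0.1,"dz": 0,"ax": 0,"ay": 0,"az": 0,"jaw": 1},
  {"dx": 0,"dy": 0.2,"dz": 0,"ax": 0,"ay": 0,"az": 0,"jaw": 1},
  {"dx": 0,"dy": 0.3,"dz": 0,"ax": 0,"ay": 0,"az": 0,"jaw": 1},
  {"dx": 0,"dy": 0.4,"dz": 0,"ax": 0,"ay": 0,"az": 0,"jaw": 1},
  {"dx": 0,"dy": 0.5,"dz": 0,"ax": 0,"ay": 0,"az": 0,"jaw": 1},
  {"dx": 0,"dy": 0.6,"dz": 0,"ax": 0,"ay": 0,"az": 0,"jaw": 1},
  {"dx": 0,"dy": 0.7,"dz": 0,"ax": 0,"ay": 0,"az": 0,"jaw": 1},
  {"dx": 0,"dy": 0.75,"dz": 0,"ax": 0,"ay": 0,"az": 0,"jaw": 1},
  {"dx": 0,"dy": 0.8,"dz": 0,"ax": 0,"ay": 0,"az": 0,"jaw": 1},
  {"dx": 0,"dy": 0.8,"dz": 0,"ax": 0,"ay": 0,"az": 0,"jaw": 1},
])

```text
time_s: 17.65
ee_pos: [572.9, -237.0, -28.9]
ee_rot: [0.691, 0.723, -0.0, 0.0]
ft_force: [-0.4, -0.0, -0.4]
finger_gap: 0.187
finger_force: 60.0
```

```bash
cat >> h.py <<'E'
def f():
    s,R,y=yaw(); print('t',round(s['time_s'],2),'p',np.round(s['ee_pos'],2),'psi',round(y-np.pi/2,4),'F',np.round(s['ft_force'],2),'T',np.round(s['wrist_torque'],3),'nub N',round((s['wrist_torque'][2]+.02)/.124,2))
E
python3 -c "
from h import *
f()"
```

```text
t 17.65 p [ 572.86 -236.99  -28.89] psi 0.0445 F [-0.44 -0.02 -0.42] T [-0.026  0.08   0.07 ] nub N 0.73
```

Request:
arm_command([
  {"dx": 0,"dy": 0.03,"dz": 0,"ax": 0,"ay": 0,"az": 0,"jaw": 1},
  {"dx": 0,"dy": 0.06,"dz": 0,"ax": 0,"ay": 0,"az": 0,"jaw": 1},
  {"dx": 0,"dy": 0.09,"dz": 0,"ax": 0,"ay": 0,"az": 0,"jaw": 1},
  {"dx": 0,"dy": 0.12,"dz": 0,"ax": 0,"ay": 0,"az": 0,"jaw": 1},
  {"dx": 0,"dy": 0.15,"dz": 0,"ax": 0,"ay": 0,"az": 0,"jaw": 1},
  {"dx": 0,"dy": 0.18,"dz": 0,"ax": 0,"ay": 0,"az": 0,"jaw": 1},
  {"dx": 0,"dy": 0.2,"dz": 0,"ax": 0,"ay": 0,"az": 0,"jaw": 1},
  {"dx": 0,"dy": 0.2,"dz": 0,"ax": 0,"ay": 0,"az": 0,"jaw": 1},
  {"dx": 0,"dy": 0.2,"dz": 0,"ax": 0,"ay": 0,"az": 0,"jaw": 1},
  {"dx": 0,"dy": 0.2,"dz": 0,"ax": 0,"ay": 0,"az": 0,"jaw": 1},
])

```text
time_s: 18.65
ee_pos: [574.6, -236.8, -29.0]
ee_rot: [0.691, 0.723, -0.0, -0.0]
ft_force: [-1.9, 0.6, -0.5]
finger_gap: 0.189
finger_force: 60.0
```

```bash
python3 -c "
from h import *
f()"
```

```text
t 18.65 p [ 574.56 -236.85  -28.97] psi 0.0446 F [-1.95  0.65 -0.52] T [-0.075  0.344  0.309] nub N 2.65
```

Request:
arm_command([
  {"dx": 0,"dy": 0.02,"dz": 0,"ax": 0,"ay": 0,"az": 0,"jaw": 1},
  {"dx": 0,"dy": 0.04,"dz": 0,"ax": 0,"ay": 0,"az": 0,"jaw": 1},
  {"dx": 0,"dy": 0.06,"dz": 0,"ax": 0,"ay": 0,"az": 0,"jaw": 1},
  {"dx": 0,"dy": 0.08,"dz": 0,"ax": 0,"ay": 0,"az": 0,"jaw": 1},
  {"dx": 0,"dy": 0.1,"dz": 0,"ax": 0,"ay": 0,"az": 0,"jaw": 1},
  {"dx": 0,"dy": 0.1,"dz": 0,"ax": 0,"ay": 0,"az": 0,"jaw": 1},
  {"dx": 0,"dy": 0.1,"dz": 0,"ax": 0,"ay": 0,"az": 0,"jaw": 1},
  {"dx": 0,"dy": 0.1,"dz": 0,"ax": 0,"ay": 0,"az": 0,"jaw": 1},
  {"dx": 0,"dy": 0.1,"dz": 0,"ax": 0,"ay": 0,"az": 0,"jaw": 1},
  {"dx": 0,"dy": 0.1,"dz": 0,"ax": 0,"ay": 0,"az": 0,"jaw": 1},
])

```text
time_s: 19.65
ee_pos: [575.5, -236.6, -29.1]
ee_rot: [0.691, 0.723, -0.0, -0.0]
ft_force: [-4.9, 0.5, -0.2]
finger_gap: 0.191
finger_force: 60.1
```

```bash
python3 -c "
from h import *
f()"
```

```text
t 19.65 p [ 575.47 -236.58  -29.11] psi 0.0447 F [-4.94  0.53 -0.22] T [0.287 0.729 0.573] nub N 4.78
```

Now pressing on the fence at about 4.8 N, stiffness around 2.5 N/mm. Checking that the case is flat.

```bash
cat >> fit.py <<'E'
def case(P,c):
    m=(P[:,0]>510)&(P[:,0]<625)&(P[:,1]>-180)&(P[:,1]<60)&(P[:,2]>29)&(P[:,2]<36)&((c[:,2]>c[:,0]+25))
    Q=P[m]; r=box(Q,'case')
    # fit outer (robot side) edge and fence-side edge
    out=[];inn=[]
    for y in np.arange(Q[:,1].min()+6,Q[:,1].max()-6,5):
        s=Q[abs(Q[:,1]-y)<3]
        if len(s)>4: out.append((y,s[:,0].min())); inn.append((y,s[:,0].max()))
    for e,nm in((out,'outer'),(inn,'inner')):
        e=np.array(e); k=np.polyfit(e[:,0],e[:,1],1); print(nm,'yaw',round(-k[0],4),'x@-110',round(np.polyval(k,-110),1),'y range',Q[:,1].min().round(1),Q[:,1].max().round(1))
E
python3 -c "
from fit import *
snap('top','top7');P,c=load('top','top7');case(P,c)
F=region(P,612,640,-215,-45,38,44);e=[]
for y in range(-205,-50,5):
    s=F[abs(F[:,1]-y)<4]
    if len(s)>4:e.append((y,s[:,0].min()))
e=np.array(e);k=np.polyfit(e[:,0],e[:,1],1);print('fence yaw',-k[0],np.polyval(k,-110))
im=np.load('/tmp/top7.npz')['p'][130:230,240:400]
cv2.imwrite('pics/c7.png',cv2.resize(im,None,fx=5,fy=5,interpolation=2)[:,:,::-1])
"
```

```text
case 370 z 32.6 rect [ 587.8 -103.1] [62.2 86. ] 4.24 mean [ 588.8 -100.7   32.6]
outer yaw 0.1482 x@-110 560.2 y range -144.3 -59.1
inner yaw 0.0877 x@-110 618.4 y range -144.3 -59.1
fence yaw 0.051805051688795664 619.3281428306236
```

View pics/c7.png

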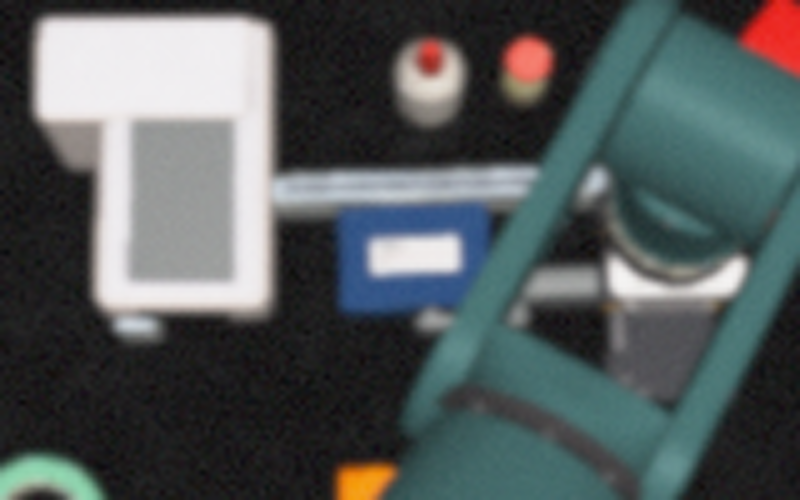

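The case lies along the fence at (415,255), parallel to it, with the arm tip pressing at (430,318). Feeding begins.

Request:
arm_command([
  {"dx": 0.2,"dy": 0,"dz": 0,"ax": 0,"ay": 0,"az": 0,"jaw": 1},
  {"dx": 0.4,"dy": 0,"dz": 0,"ax": 0,"ay": 0,"az": 0,"jaw": 1},
  {"dx": 0.6,"dy": 0,"dz": 0,"ax": 0,"ay": 0,"az": 0,"jaw": 1},
  {"dx": 0.8,"dy": 0,"dz": 0,"ax": 0,"ay": 0,"az": 0,"jaw": 1},
  {"dx": 1,"dy": 0,"dz": 0,"ax": 0,"ay": 0,"az": 0,"jaw": 1},
  {"dx": 1.2,"dy": 0,"dz": 0,"ax": 0,"ay": 0,"az": 0,"jaw": 1},
  {"dx": 1.4,"dy": 0,"dz": 0,"ax": 0,"ay": 0,"az": 0,"jaw": 1},
  {"dx": 1.6,"dy": 0,"dz": 0,"ax": 0,"ay": 0,"az": 0,"jaw": 1},
  {"dx": 1.8,"dy": 0,"dz": 0,"ax": 0,"ay": 0,"az": 0,"jaw": 1},
  {"dx": 2,"dy": 0,"dz": 0,"ax": 0,"ay": 0,"az": 0,"jaw": 1},
])

```text
time_s: 20.7
ee_pos: [574.9, -216.8, -28.9]
ee_rot: [0.691, 0.723, -0.0, 0.0]
ft_force: [-3.2, -4.5, -0.4]
finger_gap: 0.188
finger_force: 60.1
```

```bash
python3 -c "
from h import *
f()"
```

```text
t 20.7 p [ 574.91 -216.82  -28.86] psi 0.0445 F [-3.19 -4.52 -0.36] T [-0.636  0.556  0.447] nub N 3.77
```

Request:
arm_command([
  {"dx": 0.25,"dy": 0.02,"dz": 0,"ax": 0,"ay": 0,"az": 0,"jaw": 1},
  {"dx": 0.5,"dy": 0.04,"dz": 0,"ax": 0,"ay": 0,"az": 0,"jaw": 1},
  {"dx": 0.75,"dy": 0.05,"dz": 0,"ax": 0,"ay": 0,"az": 0,"jaw": 1},
  {"dx": 1,"dy": 0.05,"dz": 0,"ax": 0,"ay": 0,"az": 0,"jaw": 1},
  {"dx": 1.25,"dy": 0.05,"dz": 0,"ax": 0,"ay": 0,"az": 0,"jaw": 1},
  {"dx": 1.5,"dy": 0.05,"dz": 0,"ax": 0,"ay": 0,"az": 0,"jaw": 1},
  {"dx": 1.75,"dy": 0.05,"dz": 0,"ax": 0,"ay": 0,"az": 0,"jaw": 1},
  {"dx": 2,"dy": 0.05,"dz": 0,"ax": 0,"ay": 0,"az": 0,"jaw": 1},
  {"dx": 2.25,"dy": 0.05,"dz": 0,"ax": 0,"ay": 0,"az": 0,"jaw": 1},
  {"dx": 2.5,"dy": 0.05,"dz": 0,"ax": 0,"ay": 0,"az": 0,"jaw": 1},
])

```text
time_s: 21.7
ee_pos: [573.7, -192.2, -28.8]
ee_rot: [0.691, 0.723, -0.001, -0.0]
ft_force: [-4.9, -3.3, 0.4]
finger_gap: 0.185
finger_force: 60.1
```

```bash
python3 -c "
from h import *
f()"
```

```text
t 21.7 p [ 573.67 -192.22  -28.85] psi 0.0446 F [-4.86 -3.26  0.38] T [-0.857  0.839  0.509] nub N 4.26
```

Request:
arm_command([
  {"dx": 0.25,"dy": 0,"dz": 0,"ax": 0,"ay": 0,"az": 0,"jaw": 1},
  {"dx": 0.5,"dy": 0,"dz": 0,"ax": 0,"ay": 0,"az": 0,"jaw": 1},
  {"dx": 0.75,"dy": 0,"dz": 0,"ax": 0,"ay": 0,"az": 0,"jaw": 1},
  {"dx": 1,"dy": 0,"dz": 0,"ax": 0,"ay": 0,"az": 0,"jaw": 1},
  {"dx": 1.25,"dy": 0,"dz": 0,"ax": 0,"ay": 0,"az": 0,"jaw": 1},
  {"dx": 1.5,"dy": 0,"dz": 0,"ax": 0,"ay": 0,"az": 0,"jaw": 1},
  {"dx": 1.75,"dy": 0,"dz": 0,"ax": 0,"ay": 0,"az": 0,"jaw": 1},
  {"dx": 2,"dy": 0,"dz": 0,"ax": 0,"ay": 0,"az": 0,"jaw": 1},
  {"dx": 2.25,"dy": 0,"dz": 0,"ax": 0,"ay": 0,"az": 0,"jaw": 1},
  {"dx": 2.5,"dy": 0,"dz": 0,"ax": 0,"ay": 0,"az": 0,"jaw": 1},
])

```text
time_s: 22.7
ee_pos: [572.4, -167.3, -28.9]
ee_rot: [0.691, 0.723, -0.001, -0.0]
ft_force: [-5.3, -4.6, -0.6]
finger_gap: 0.186
finger_force: 60.1
```

```bash
python3 -c "
from fit import *
f();snap('top','top8');P,c=load('top','top8');case(P,c)"
```

```text
t 22.7 p [ 572.37 -167.33  -28.86] psi 0.0445 F [-5.31 -4.57 -0.62] T [-0.855  0.837  0.515] nub N 4.32
case 154 z 33.0 rect [587.3 -49.6] [52.6 64.2] 88.66 mean [591.5 -45.1  32.8]
outer yaw 1.2731 x@-110 647.1 y range -76.5 -22.6
inner yaw 0.0618 x@-110 620.1 y range -76.5 -22.6
```

Request:
arm_command([
  {"dx": 0.25,"dy": 0,"dz": 0,"ax": 0,"ay": 0,"az": 0,"jaw": 1},
  {"dx": 0.5,"dy": 0,"dz": 0,"ax": 0,"ay": 0,"az": 0,"jaw": 1},
  {"dx": 0.75,"dy": 0,"dz": 0,"ax": 0,"ay": 0,"az": 0,"jaw": 1},
  {"dx": 1,"dy": 0,"dz": 0,"ax": 0,"ay": 0,"az": 0,"jaw": 1},
  {"dx": 1.25,"dy": 0,"dz": 0,"ax": 0,"ay": 0,"az": 0,"jaw": 1},
  {"dx": 1.5,"dy": 0,"dz": 0,"ax": 0,"ay": 0,"az": 0,"jaw": 1},
  {"dx": 1.75,"dy": 0,"dz": 0,"ax": 0,"ay": 0,"az": 0,"jaw": 1},
  {"dx": 2,"dy": 0,"dz": 0,"ax": 0,"ay": 0,"az": 0,"jaw": 1},
  {"dx": 2.25,"dy": 0,"dz": 0,"ax": 0,"ay": 0,"az": 0,"jaw": 1},
  {"dx": 2.5,"dy": 0,"dz": 0,"ax": 0,"ay": 0,"az": 0,"jaw": 1},
])

```text
time_s: 23.75
ee_pos: [571.1, -142.4, -28.9]
ee_rot: [0.691, 0.723, -0.001, -0.0]
ft_force: [-5.1, -4.8, 1.3]
finger_gap: 0.188
finger_force: 60.1
```

```bash
python3 -c "
from h import *
f()"
```

```text
t 23.75 p [ 571.05 -142.44  -28.9 ] psi 0.0445 F [-5.13 -4.75  1.31] T [-0.902  0.896  0.559] nub N 4.67
```

Request:
arm_command([
  {"dx": 0.15,"dy": 0,"dz": 0,"ax": 0,"ay": 0,"az": 0,"jaw": 1},
  {"dx": 0.3,"dy": 0,"dz": 0,"ax": 0,"ay": 0,"az": 0,"jaw": 1},
  {"dx": 0.45,"dy": 0,"dz": 0,"ax": 0,"ay": 0,"az": 0,"jaw": 1},
  {"dx": 0.6,"dy": 0,"dz": 0,"ax": 0,"ay": 0,"az": 0,"jaw": 1},
  {"dx": 0.75,"dy": 0,"dz": 0,"ax": 0,"ay": 0,"az": 0,"jaw": 1},
  {"dx": 0.9,"dy": 0,"dz": 0,"ax": 0,"ay": 0,"az": 0,"jaw": 1},
  {"dx": 1.0,"dy": 0,"dz": 0,"ax": 0,"ay": 0,"az": 0,"jaw": 1},
  {"dx": 1.1,"dy": 0,"dz": 0,"ax": 0,"ay": 0,"az": 0,"jaw": 1},
  {"dx": 1.2,"dy": 0,"dz": 0,"ax": 0,"ay": 0,"az": 0,"jaw": 1},
  {"dx": 1.3,"dy": 0,"dz": 0,"ax": 0,"ay": 0,"az": 0,"jaw": 1},
])

```text
time_s: 24.75
ee_pos: [570.4, -129.5, -28.9]
ee_rot: [0.691, 0.723, -0.001, -0.0]
ft_force: [-5.1, -4.6, -0.3]
finger_gap: 0.186
finger_force: 60.1
```

```bash
python3 -c "
from fit import *
f();snap('top','top9');P,c=load('top','top9')
H=region(P,520,600,-70,140,105,120);print('head y',np.percentile(H[:,1],[1,99]),'x',np.percentile(H[:,0],[1]))
S=region(P,530,552,30,90,35,46);print('stop tip',len(S),np.round(S[:,1].min(),1),np.round(S[:,1].max(),1), S[:,0].min())
case(P,c)"
```

```text
t 24.75 p [ 570.43 -129.5   -28.87] psi 0.0446 F [-5.12 -4.58 -0.26] T [-0.925  0.927  0.484] nub N 4.06
head y [-20.86702453  67.45521548] x [540.58812511]
stop tip 12 45.5 63.0 539.6179405435004
case 12 z 33.3 rect [584.1 -34.9] [63.4  9.2] 19.79 mean [600.  -29.6  33.2]Traceback (most recent call last):
  File "<string>", line 6, in <module>
    case(P,c)
    ~~~~^^^^^
  File "fit.py", line 30, in case
    e=np.array(e); k=np.polyfit(e[:,0],e[:,1],1); print(nm,'yaw',round(-k[0],4),'x@-110',round(np.polyval(k,-110),1),'y range',Q[:,1].min().round(1),Q[:,1].max().round(1))
                                ~^^^^^
IndexError: too many indices for array: array is 1-dimensional, but 2 were indexed
```

Request:
arm_command([
  {"dx": 0.06,"dy": 0,"dz": 0,"ax": 0,"ay": 0,"az": 0,"jaw": 1},
  {"dx": 0.12,"dy": 0,"dz": 0,"ax": 0,"ay": 0,"az": 0,"jaw": 1},
  {"dx": 0.18,"dy": 0,"dz": 0,"ax": 0,"ay": 0,"az": 0,"jaw": 1},
  {"dx": 0.24,"dy": 0,"dz": 0,"ax": 0,"ay": 0,"az": 0,"jaw": 1},
  {"dx": 0.3,"dy": 0,"dz": 0,"ax": 0,"ay": 0,"az": 0,"jaw": 1},
  {"dx": 0.35,"dy": 0,"dz": 0,"ax": 0,"ay": 0,"az": 0,"jaw": 1},
  {"dx": 0.4,"dy": 0,"dz": 0,"ax": 0,"ay": 0,"az": 0,"jaw": 1},
  {"dx": 0.44,"dy": 0,"dz": 0,"ax": 0,"ay": 0,"az": 0,"jaw": 1},
  {"dx": 0.48,"dy": 0,"dz": 0,"ax": 0,"ay": 0,"az": 0,"jaw": 1},
  {"dx": 0.5,"dy": 0,"dz": 0,"ax": 0,"ay": 0,"az": 0,"jaw": 1},
])

```text
time_s: 25.8
ee_pos: [570.2, -124.5, -28.9]
ee_rot: [0.691, 0.723, -0.001, -0.0]
ft_force: [-5.8, -4.8, -0.0]
finger_gap: 0.19
finger_force: 60.1
```

```bash
python3 -c "
from h import *
f()"
```

```text
t 25.8 p [ 570.16 -124.52  -28.89] psi 0.0447 F [-5.84 -4.85 -0.01] T [-0.957  0.891  0.524] nub N 4.39
```

Request:
arm_command([
  {"dx": 0.04,"dy": 0,"dz": 0,"ax": 0,"ay": 0,"az": 0,"jaw": 1},
  {"dx": 0.08,"dy": 0,"dz": 0,"ax": 0,"ay": 0,"az": 0,"jaw": 1},
  {"dx": 0.12,"dy": 0,"dz": 0,"ax": 0,"ay": 0,"az": 0,"jaw": 1},
  {"dx": 0.15,"dy": 0,"dz": 0,"ax": 0,"ay": 0,"az": 0,"jaw": 1},
  {"dx": 0.18,"dy": 0,"dz": 0,"ax": 0,"ay": 0,"az": 0,"jaw": 1},
  {"dx": 0.2,"dy": 0,"dz": 0,"ax": 0,"ay": 0,"az": 0,"jaw": 1},
  {"dx": 0.22,"dy": 0,"dz": 0,"ax": 0,"ay": 0,"az": 0,"jaw": 1},
  {"dx": 0.24,"dy": 0,"dz": 0,"ax": 0,"ay": 0,"az": 0,"jaw": 1},
  {"dx": 0.25,"dy": 0,"dz": 0,"ax": 0,"ay": 0,"az": 0,"jaw": 1},
  {"dx": 0.25,"dy": 0,"dz": 0,"ax": 0,"ay": 0,"az": 0,"jaw": 1},
])

```text
time_s: 26.8
ee_pos: [570.0, -122.0, -28.9]
ee_rot: [0.691, 0.723, -0.001, -0.0]
ft_force: [-5.5, -4.7, 0.9]
finger_gap: 0.192
finger_force: 60.1
```

```bash
python3 -c "
from h import *
f()"
```

```text
t 26.8 p [ 570.04 -122.01  -28.89] psi 0.0447 F [-5.55 -4.71  0.88] T [-0.939  0.961  0.547] nub N 4.57
```

Request:
arm_command([
  {"dx": 0.03,"dy": 0,"dz": 0,"ax": 0,"ay": 0,"az": 0,"jaw": 1},
  {"dx": 0.06,"dy": 0,"dz": 0,"ax": 0,"ay": 0,"az": 0,"jaw": 1},
  {"dx": 0.09,"dy": 0,"dz": 0,"ax": 0,"ay": 0,"az": 0,"jaw": 1},
  {"dx": 0.12,"dy": 0,"dz": 0,"ax": 0,"ay": 0,"az": 0,"jaw": 1},
  {"dx": 0.15,"dy": 0,"dz": 0,"ax": 0,"ay": 0,"az": 0,"jaw": 1},
  {"dx": 0.17,"dy": 0,"dz": 0,"ax": 0,"ay": 0,"az": 0,"jaw": 1},
  {"dx": 0.19,"dy": 0,"dz": 0,"ax": 0,"ay": 0,"az": 0,"jaw": 1},
  {"dx": 0.2,"dy": 0,"dz": 0,"ax": 0,"ay": 0,"az": 0,"jaw": 1},
  {"dx": 0.2,"dy": 0,"dz": 0,"ax": 0,"ay": 0,"az": 0,"jaw": 1},
  {"dx": 0.2,"dy": 0,"dz": 0,"ax": 0,"ay": 0,"az": 0,"jaw": 1},
])

```text
time_s: 27.8
ee_pos: [570.1, -121.8, -28.7]
ee_rot: [0.691, 0.723, -0.002, 0.001]
ft_force: [-5.2, -8.6, 0.0]
finger_gap: 0.189
finger_force: 60.1
```

```bash
python3 -c "
from h import *
f()"
```

```text
t 27.8 p [ 570.05 -121.79  -28.68] psi 0.0444 F [-5.17 -8.63  0.03] T [-1.527  1.     0.557] nub N 4.65
```

The stop is felt: the arm stalled and feed force rose to 8.6 N. A light seating push, then I ease off both contacts together.

Request:
arm_command([
  {"dx": 0.04,"dy": 0,"dz": 0,"ax": 0,"ay": 0,"az": 0,"jaw": 1},
  {"dx": 0.08,"dy": 0,"dz": 0,"ax": 0,"ay": 0,"az": 0,"jaw": 1},
  {"dx": 0.1,"dy": 0,"dz": 0,"ax": 0,"ay": 0,"az": 0,"jaw": 1},
  {"dx": 0.1,"dy": 0,"dz": 0,"ax": 0,"ay": 0,"az": 0,"jaw": 1},
  {"dx": 0.1,"dy": 0,"dz": 0,"ax": 0,"ay": 0,"az": 0,"jaw": 1},
  {"dx": 0.1,"dy": 0,"dz": 0,"ax": 0,"ay": 0,"az": 0,"jaw": 1},
  {"dx": 0.1,"dy": 0,"dz": 0,"ax": 0,"ay": 0,"az": 0,"jaw": 1},
  {"dx": 0.1,"dy": 0,"dz": 0,"ax": 0,"ay": 0,"az": 0,"jaw": 1},
  {"dx": 0.1,"dy": 0,"dz": 0,"ax": 0,"ay": 0,"az": 0,"jaw": 1},
  {"dx": 0.1,"dy": 0,"dz": 0,"ax": 0,"ay": 0,"az": 0,"jaw": 1},
])

```text
time_s: 28.8
ee_pos: [570.0, -121.8, -28.6]
ee_rot: [0.691, 0.723, -0.003, 0.001]
ft_force: [-5.9, -11.6, 0.3]
finger_gap: 0.188
finger_force: 60.1
```

```bash
python3 -c "
from h import *
f()"
```

```text
t 28.8 p [ 570.   -121.82  -28.55] psi 0.0442 F [ -5.9  -11.62   0.33] T [-1.898  0.999  0.529] nub N 4.42
```

Request:
arm_command([
  {"dx": -0.1,"dy": -0.04,"dz": 0,"ax": 0,"ay": 0,"az": 0,"jaw": 1},
  {"dx": -0.2,"dy": -0.08,"dz": 0,"ax": 0,"ay": 0,"az": 0,"jaw": 1},
  {"dx": -0.3,"dy": -0.13,"dz": 0,"ax": 0,"ay": 0,"az": 0,"jaw": 1},
  {"dx": -0.4,"dy": -0.2,"dz": 0,"ax": 0,"ay": 0,"az": 0,"jaw": 1},
  {"dx": -0.5,"dy": -0.3,"dz": 0,"ax": 0,"ay": 0,"az": 0,"jaw": 1},
  {"dx": -0.6,"dy": -0.5,"dz": 0,"ax": 0,"ay": 0,"az": 0,"jaw": 1},
  {"dx": -0.8,"dy": -0.8,"dz": 0,"ax": 0,"ay": 0,"az": 0,"jaw": 1},
  {"dx": -1,"dy": -1.2,"dz": 0,"ax": 0,"ay": 0,"az": 0,"jaw": 1},
  {"dx": -1.2,"dy": -1.6,"dz": 0,"ax": 0,"ay": 0,"az": 0,"jaw": 1},
  {"dx": -1.4,"dy": -2,"dz": 0,"ax": 0,"ay": 0,"az": 0,"jaw": 1},
])

```text
time_s: 29.8
ee_pos: [551.4, -133.5, -28.8]
ee_rot: [0.691, 0.723, 0.0, 0.0]
ft_force: [-0.4, -0.5, -1.6]
finger_gap: 0.188
finger_force: 60.0
```

```bash
python3 -c "
from h import *
f();plan(500,-270,-28,.045)"
```

```text
t 29.8 p [ 551.42 -133.5   -28.81] psi 0.0442 F [-0.43 -0.49 -1.63] T [-0.054 -0.083  0.018] nub N 0.31
pos [ 551.4 -133.5  -28.8] psi 0.0442 d cm [-13.41  -5.74  -0.08] az -0.0008 tilt [ 0. -0. -1.]
```

Request:
arm_command([
  {"dx": -1,"dy": -0.5,"dz": 0,"ax": 0,"ay": 0,"az": 0,"jaw": 1},
  {"dx": -2.5,"dy": -1.1,"dz": 0,"ax": 0,"ay": 0,"az": 0,"jaw": 1},
  {"dx": -4,"dy": -1.7,"dz": 0,"ax": 0,"ay": 0,"az": 0,"jaw": 1},
  {"dx": -6,"dy": -2.6,"dz": 0,"ax": 0,"ay": 0,"az": 0,"jaw": 1},
  {"dx": -8,"dy": -3.4,"dz": 0,"ax": 0,"ay": 0,"az": 0,"jaw": 1},
  {"dx": -10,"dy": -4.3,"dz": 0,"ax": 0,"ay": 0,"az": 0,"jaw": 1},
  {"dx": -11.5,"dy": -5,"dz": 0,"ax": 0,"ay": 0,"az": 0,"jaw": 1},
  {"dx": -12.7,"dy": -5.5,"dz": 0,"ax": 0,"ay": 0,"az": 0,"jaw": 1},
  {"dx": -13.4,"dy": -5.7,"dz": 0,"ax": 0,"ay": 0,"az": 0,"jaw": 1},
  {"dx": -13.4,"dy": -5.7,"dz": 0,"ax": 0,"ay": 0,"az": 0,"jaw": 1},
])

```text
time_s: 30.8
ee_pos: [500.5, -270.7, -28.9]
ee_rot: [0.692, 0.722, 0.0, 0.0]
ft_force: [-0.6, -0.5, -1.0]
finger_gap: 0.191
finger_force: 60.0
```

```bash
python3 -c "
from fit import *
f();plan(500,-270,-31.5,.045)
for n in('top','side'): snap(n,n+'10')
im=np.hstack([np.load('/tmp/top10.npz')['p'][120:250,230:400],np.load('/tmp/side10.npz')['p'][130:260,260:430]])
cv2.imwrite('pics/c10.png',cv2.resize(im,None,fx=2.35,fy=2.35,interpolation=2)[:,:,::-1])
P,c=load('side','side10');m=(P[:,2]>29)&(P[:,2]<36)&(P[:,1]>-100)&(P[:,1]<40)&(P[:,0]>520)&(P[:,0]<625)&(c[:,2]>c[:,0]+25);box(P[m],'case s')
P,c=load('top','top10');m=(P[:,2]>29)&(P[:,2]<36)&(P[:,1]>-100)&(P[:,1]<40)&(P[:,0]>520)&(P[:,0]<625)&(c[:,2]>c[:,0]+25);box(P[m],'case t')
"
```

```text
t 30.8 p [ 500.48 -270.66  -28.92] psi 0.0431 F [-0.61 -0.51 -1.01] T [-0.063 -0.108 -0.003] nub N 0.14
pos [ 500.5 -270.7  -28.9] psi 0.0431 d cm [ 0.07 -0.05  0.26] az -0.0019 tilt [ 0. -0. -1.]
case s 263 z 33.0 rect [582.4  -4.2] [62.2 82. ] 2.36 mean [582.3 -10.8  33. ]
case t 103 z 32.5 rect [585.6 -30.7] [61.  17.5] 1.52 mean [585.7 -32.   32.6]
```

View pics/c10.png

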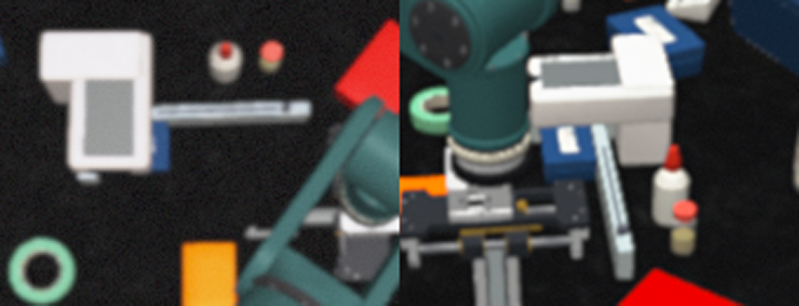

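The case's tail sticks out of the head at (160,147) by about 18 mm and lies on the fence, and the bystanders are untouched. Laying the stick down here.

Request:
arm_command([
  {"dx": 0,"dy": 0,"dz": 0.1,"ax": 0,"ay": 0,"az": 0,"jaw": 1},
  {"dx": 0,"dy": 0,"dz": 0.2,"ax": 0,"ay": 0,"az": 0,"jaw": 1},
  {"dx": 0,"dy": 0,"dz": 0.27,"ax": 0,"ay": 0,"az": 0,"jaw": 1},
  {"dx": 0,"dy": 0,"dz": 0.29,"ax": 0,"ay": 0,"az": 0,"jaw": 1},
  {"dx": 0,"dy": 0,"dz": 0.29,"ax": 0,"ay": 0,"az": 0,"jaw": 1},
  {"dx": 0,"dy": 0,"dz": 0.29,"ax": 0,"ay": 0,"az": 0,"jaw": 0.5},
  {"dx": 0,"dy": 0,"dz": 0.29,"ax": 0,"ay": 0,"az": 0,"jaw": 0.4},
  {"dx": 0,"dy": 0,"dz": 0.29,"ax": 0,"ay": 0,"az": 0,"jaw": 0.2},
  {"dx": 0,"dy": 0,"dz": 0.29,"ax": 0,"ay": 0,"az": 0,"jaw": 0},
  {"dx": 0,"dy": 0,"dz": 0.29,"ax": 0,"ay": 0,"az": 0,"jaw": 0},
])

```text
time_s: 31.9
ee_pos: [500.7, -269.8, -31.8]
ee_rot: [0.691, 0.723, -0.0, 0.0]
ft_force: [-0.4, 0.5, 0.7]
finger_gap: 0.494
finger_force: 0.0
```

Request:
arm_command([
  {"dx": 0,"dy": 0,"dz": 0,"ax": 0,"ay": 0,"az": 0,"jaw": 0},
  {"dx": 0,"dy": 0,"dz": 0,"ax": 0,"ay": 0,"az": 0,"jaw": 0},
  {"dx": 0,"dy": 0,"dz": 0,"ax": 0,"ay": 0,"az": 0,"jaw": 0},
  {"dx": 0,"dy": 0,"dz": -0.5,"ax": 0,"ay": 0,"az": 0,"jaw": 0},
  {"dx": 0,"dy": 0,"dz": -1.5,"ax": 0,"ay": 0,"az": 0,"jaw": 0},
  {"dx": 0,"dy": 0,"dz": -3,"ax": 0,"ay": 0,"az": 0,"jaw": 0},
  {"dx": 0,"dy": 0,"dz": -5,"ax": 0,"ay": 0,"az": 0,"jaw": 0},
  {"dx": 0,"dy": 0,"dz": -7,"ax": 0,"ay": 0,"az": 0,"jaw": 0},
  {"dx": 0,"dy": 0,"dz": -9,"ax": 0,"ay": 0,"az": 0,"jaw": 0},
  {"dx": 0,"dy": 0,"dz": -10,"ax": 0,"ay": 0,"az": 0,"jaw": 0},
])

```text
time_s: 32.9
ee_pos: [502.2, -270.7, 72.2]
ee_rot: [0.691, 0.723, 0.0, 0.003]
ft_force: [0.0, -1.4, 0.7]
finger_gap: 0.499
finger_force: 0.0
```

```bash
python3 -c "
from fit import *
st();snap('side','side11')
cv2.imwrite('pics/c11.png',cv2.resize(np.load('/tmp/side11.npz')['p'][120:320,200:460],None,fx=3,fy=3,interpolation=2)[:,:,::-1])
P,c=load('side','side11');m=(P[:,2]>29)&(P[:,2]<36)&(P[:,1]>-100)&(P[:,1]<40)&(P[:,0]>520)&(P[:,0]<625)&(c[:,2]>c[:,0]+25);box(P[m],'case s')
box(region(P,440,540,-360,-120,8,48),'stick')"
```

```text
{'time_s': 32.9, 'ee_pos': [502.174, -270.701, 72.168], 'ee_rot': [0.691, 0.723, 0.0, 0.003], 'ft_force': [0.023, -1.4, 0.701], 'wrist_torque': [-0.056, -0.124, 0.015], 'finger_gap': 0.499, 'finger_force': 0.0, 'qpos': [-0.594, 0.167, 1.479, -0.0, 1.49, -0.638]}
case s 102 z 33.4 rect [583.2 -16.3] [56.9 62. ] 86.3 mean [582.4 -20.4  33.1]
stick 530 z 33.2 rect [ 490.3 -227. ] [ 48.2 228.8] 14.3 mean [ 491.8 -251.2   30.6]
```

View pics/c11.png

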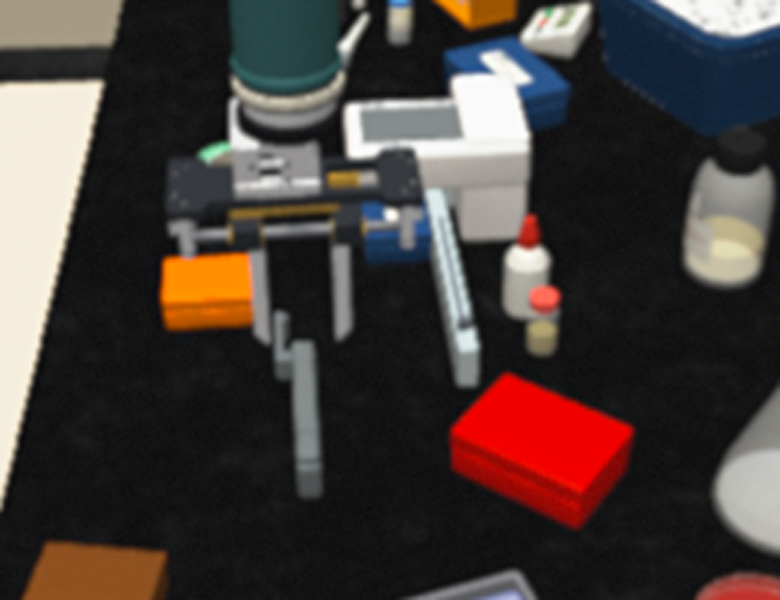

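The stick lies upright on the worktop, from (285,320) to (310,490), clear of the reader. The case is home at (395,230) and the gripper is free, so I'm handing in.

```bash
python3 -c "
from h import *
print(bot.hand_in())"
```

```text
the job is handed in; nothing more can be done
None
```

The blue case is home against the fence and end stop. Readings at the end of each move showed at most about 6 N on the fence and 12 N of feed push. The stick is laid down clear of the reader, the bystanders were not touched, and the job was handed in at about 33 s; the first attempt to grip the stick missed and was redone.

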